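# Load and lock the medicine carrier

## Robot

A 6-joint arm with a two-finger parallel gripper is mounted at the origin on the work surface. World frame = base frame: x ahead of the robot, y to its left, z up, the work surface at z = 0. Lengths are in m, angles in degrees, forces in N, time in s.
With the tool pointing down it reaches from about 0.275 to 1 m from the base axis. Payload 8.4 kg.
Tool frame: the origin (TCP) lies at the very end of the fingers, on their centre line; the grasp point (between the pads) lies 19 mm behind it; z points along the fingers, y is the direction in which the jaws open and shut (so a half turn about z gives the same grasp; the last joint's range is limited). The gripper opens to 85 mm and grips with 20 to 120 N. Pads are 22 mm wide; open, the fingers measure 114 mm over their backs; the gripper's body (76 mm by 85 mm) begins 54 mm behind the grasp point. The pads swing forward as they close: fully open they stand 13 mm farther back than shut.
Start: joints at [71.54, 20.225, 93.587, -0, 66.188, -0.138], TCP at [0.196, 0.593, 0.231] pointing down, gripper open.
Joint ranges: [-150.9, 150.9], [-52.94, 120.26], [3.33, 152.33], [-74.26, 254.26], [0, 154.13], [-172.89, 172.89]. Speed limits (degrees/s): [127.2, 127.2, 159.86, 180, 180, 180].

## Interface

Orientations are given as a 3x3 rotation matrix whose columns are the frame's x, y, z axes.
In Python, from rig import get_state, read_camera, finish_job gives the robot as it stands.
- The arm moves only by the tool carry_out, never from a script. Its argument "plan" is one flat list of numbers, 5 for each row, row after row: the shift along the world's x, y, z in mm, then the turn about the world's z in rad, then the opening, from 0 (shut) to 1 (fully open). In form: [dx, dy, dz, twist, grip, dx, dy, dz, twist, grip, ...]. A call has 1 to 12 rows; each row shifts and turns the commanded pose from where the row before left it; what a row does not reach is not made up. A row lasts 1/10 s, in which the tool goes at most 50 mm and 8.59 degrees, less where a joint would pass 70% of its speed; a pose out of reach is approached as far as the arm can. A call with a gripper value outside its range is refused whole. The fingers move at their own pace and stop on an object; "grip_force" is the grip in N (left out, the last holds). Time passes only in rows, so rows that do not move let the fingers close. It gives the time, the measured TCP pose, the force and the opening at its end, in the units of the state.
- get_state(): the state, without advancing time (a new reading comes with each control period).
- read_camera(name): name is "scene" or "top" or "wrist"; returns a dict with "color" (420x560x3 uint8, red, green, blue), "mtx" (3x3 intrinsics, pixels), "extrinsics" (4x4, takes a point from camera to world coordinates). Camera axes: x right, y up, looking along -z (the intrinsics and any distortion apply to the point x, -y, -z); pixel columns grow to the right and rows downward; lengths in m; the calibration is good to about 2 mm. A picture is of the moment at which its call begins. There is no depth.
- finish_job(): hands the job in, once; it reports no verdict.
The state is a dict: "time_s": time; "qpos": joint angles; "joint_velocities": joint speeds; "effort": joint torques, N m; "position": TCP position; "orientation": TCP orientation; "wrist_force": force on the tool from outside, world axes, zero at the start; "moment": the same for the moment, N m; "grip_width": finger opening in m.
Only numpy, scipy, OpenCV 4.12 (cv2) and the standard library are available. Lean on these libraries where they do the work, as an engineer would, in place of code of your own. Each camera call takes 0.05 s, during which the arm holds its last target.

## Task

Get the medicine carrier ready for the next round: swing its retaining bail fully open, put each short used cassette that is still in it into the return tray, and stand every tall full cassette waiting on the counter upright and fully home in a slot of its own. Then swing the bail fully shut over them, and last turn the lock knob clockwise until it clicks past its detent into the locked position. Leave the mug and the bottle where they are.

Things in the scene. Friction and masses are not known exactly. Their poses are not given: they have to be found in the camera images.
- bail (a joint): Retaining bail of the carrier, a steel wire frame hinged behind the slots; radians: 0 = shut (level, its 10 mm bar lying 6 mm above the tops of seated full cassettes, across all slots), 1.9 = fully open (upright and leaning back). A stiff hinge: it stays where it is left.
- bail_grip (a point): Centre of the black round hand grip, 14 mm thick and 73 mm long along the carrier's y, sticking out sideways at the carrier's +y end of the bail's bar; free all round. It moves with the bail, on a circle of 85 mm radius about bail_hinge.
- bail_hinge (a point): Point on the bail's hinge axis level with bail_grip along the carrier's y. The axis runs along the carrier's y; on opening, the grip rises and swings over towards the carrier's +x (a positive turn about +y).
- knob (a joint): Lock knob of the carrier; radians: 0 = unlocked, grows clockwise seen from above, a spring detent resists until about 0.7, then it snaps on to 1.4 = locked.
- knob_grip (a point): On the knob's vertical axis, at the height to grip: the black bar grip is 54 mm long (along the knob's x, which is the carrier's x at 0), 14 mm thick, its top 10 mm above this point and its foot disc 22 mm below. Site axes turn with the knob.
- carrier: Grey medicine carrier fixed to the counter: a slot block 84 x 244 x 50 mm (x, y, z) with four slots in a row along y, a knob pedestal at its -y end (y -155 to -240 mm, 68 mm high; locked and unlocked by the knob on it) and two steel bail posts 134 mm high behind the slots (x = 58 mm, y = +-127 mm). Origin: centre of the block's underside; x points away from the robot at yaw 0, z up.
- tray: Loose grey return tray 150 x 130 x 35 mm (x, y, z), walls and floor 5 mm; origin: centre of its underside.
- slot0 (a point): Centre of the floor of slot 0 of the carrier (counted from the knob's end). Slot 62 mm along the carrier's x, 34 mm along its y, floor 12 mm above the counter, mouth 38 mm above the floor, edges chamfered 4 mm; slots are 64 mm apart.
- slot1 (a point): Centre of the floor of slot 1 of the carrier (counted from the knob's end). Slot 62 mm along the carrier's x, 34 mm along its y, floor 12 mm above the counter, mouth 38 mm above the floor, edges chamfered 4 mm; slots are 64 mm apart.
- slot2 (a point): Centre of the floor of slot 2 of the carrier (counted from the knob's end). Slot 62 mm along the carrier's x, 34 mm along its y, floor 12 mm above the counter, mouth 38 mm above the floor, edges chamfered 4 mm; slots are 64 mm apart.
- slot3 (a point): Centre of the floor of slot 3 of the carrier (counted from the knob's end). Slot 62 mm along the carrier's x, 34 mm along its y, floor 12 mm above the counter, mouth 38 mm above the floor, edges chamfered 4 mm; slots are 64 mm apart.
- full0: Full pill cassette, the tall kind: white box 56 x 28 x 105 mm (x, y, z) with four clear lids on each broad face, 0.12 kg, standing on the counter in front of the carrier (or absent). Origin: centre of its underside, z up along its height.
- full1: Full pill cassette, the tall kind: white box 56 x 28 x 105 mm (x, y, z) with four clear lids on each broad face, 0.12 kg, standing on the counter in front of the carrier (or absent). Origin: centre of its underside, z up along its height.
- full2: Full pill cassette, the tall kind: white box 56 x 28 x 105 mm (x, y, z) with four clear lids on each broad face, 0.12 kg, standing on the counter in front of the carrier (or absent). Origin: centre of its underside, z up along its height.
- full3: Full pill cassette, the tall kind: white box 56 x 28 x 105 mm (x, y, z) with four clear lids on each broad face, 0.12 kg, standing on the counter in front of the carrier (or absent). Origin: centre of its underside, z up along its height.
- used0: Used pill cassette, the short kind: white box 56 x 28 x 80 mm (x, y, z) with three grey panels on each broad face, 0.12 kg, standing in one of the carrier's slots at the start (or absent). Origin: centre of its underside, z up along its height.
- used1: Used pill cassette, the short kind: white box 56 x 28 x 80 mm (x, y, z) with three grey panels on each broad face, 0.12 kg, standing in one of the carrier's slots at the start (or absent). Origin: centre of its underside, z up along its height.
- used2: Used pill cassette, the short kind: white box 56 x 28 x 80 mm (x, y, z) with three grey panels on each broad face, 0.12 kg, standing in one of the carrier's slots at the start (or absent). Origin: centre of its underside, z up along its height.
- used3: Used pill cassette, the short kind: white box 56 x 28 x 80 mm (x, y, z) with three grey panels on each broad face, 0.12 kg, standing in one of the carrier's slots at the start (or absent). Origin: centre of its underside, z up along its height.
- mug: White plastic mug, 76 mm wide, 95 mm tall, a bystander; origin: centre of its underside.
- spray: White bottle with a green cap, 68 mm wide, 160 mm tall, a bystander; origin: centre of its underside.
Not all that is in view belongs to the job. Leave any yellow look-alike of the full2 alone. What is shaped like the used1 but blue is not meant.

How it is judged (in metres and radians):
On the way, in this order (a step that is already met when the one before it is completed fails the run):
1. the bail is swung open (value of joint bail above 1.5 rad), for 0.2 s.
2. every used cassette is in the tray and every full one stands home in a slot, the bail still open (x of used0 in the frame of tray between -0.07 and 0.07 m and y of used0 in the frame of tray between -0.06 and 0.06 m and z of used0 in the frame of tray between 0 and 0.06 m and x of used1 in the frame of tray between -0.07 and 0.07 m and y of used1 in the frame of tray between -0.06 and 0.06 m and z of used1 in the frame of tray between 0 and 0.06 m and x of used2 in the frame of tray between -0.07 and 0.07 m and y of used2 in the frame of tray between -0.06 and 0.06 m and z of used2 in the frame of tray between 0 and 0.06 m and x of used3 in the frame of tray between -0.07 and 0.07 m and y of used3 in the frame of tray between -0.06 and 0.06 m and z of used3 in the frame of tray between 0 and 0.06 m and (distance between full0 and slot0 below 0.008 m or distance between full0 and slot1 below 0.008 m or distance between full0 and slot2 below 0.008 m or distance between full0 and slot3 below 0.008 m) and angle between each of full0, full1, full2, full3's own z axis and vertical below 0.12 rad and (distance between full1 and slot0 below 0.008 m or distance between full1 and slot1 below 0.008 m or distance between full1 and slot2 below 0.008 m or distance between full1 and slot3 below 0.008 m) and (distance between full2 and slot0 below 0.008 m or distance between full2 and slot1 below 0.008 m or distance between full2 and slot2 below 0.008 m or distance between full2 and slot3 below 0.008 m) and (distance between full3 and slot0 below 0.008 m or distance between full3 and slot1 below 0.008 m or distance between full3 and slot2 below 0.008 m or distance between full3 and slot3 below 0.008 m) and value of joint bail above 1 rad), for 0.2 s.
3. the bail is shut over the cassettes, the knob not yet turned (value of joint bail below 0.12 rad and value of joint knob below 0.7 rad), for 0.2 s.
4. the knob has clicked into the locked position (value of joint knob above 1.2 rad), for 0.2 s.
At the end, for the whole second after the job is handed in: Every full cassette present stands in a slot (its underside centre within 8 mm of the slot's floor centre, tilt under 0.12 rad), every used cassette present lies or stands inside the tray's walls, the bail is shut (under 0.12 rad) and the knob is locked (over 1.2 rad) (x of used0 in the frame of tray between -0.07 and 0.07 m and y of used0 in the frame of tray between -0.06 and 0.06 m and z of used0 in the frame of tray between 0 and 0.06 m and x of used1 in the frame of tray between -0.07 and 0.07 m and y of used1 in the frame of tray between -0.06 and 0.06 m and z of used1 in the frame of tray between 0 and 0.06 m and x of used2 in the frame of tray between -0.07 and 0.07 m and y of used2 in the frame of tray between -0.06 and 0.06 m and z of used2 in the frame of tray between 0 and 0.06 m and x of used3 in the frame of tray between -0.07 and 0.07 m and y of used3 in the frame of tray between -0.06 and 0.06 m and z of used3 in the frame of tray between 0 and 0.06 m and (distance between full0 and slot0 below 0.008 m or distance between full0 and slot1 below 0.008 m or distance between full0 and slot2 below 0.008 m or distance between full0 and slot3 below 0.008 m) and angle between each of full0, full1, full2, full3's own z axis and vertical below 0.12 rad and (distance between full1 and slot0 below 0.008 m or distance between full1 and slot1 below 0.008 m or distance between full1 and slot2 below 0.008 m or distance between full1 and slot3 below 0.008 m) and (distance between full2 and slot0 below 0.008 m or distance between full2 and slot1 below 0.008 m or distance between full2 and slot2 below 0.008 m or distance between full2 and slot3 below 0.008 m) and (distance between full3 and slot0 below 0.008 m or distance between full3 and slot1 below 0.008 m or distance between full3 and slot2 below 0.008 m or distance between full3 and slot3 below 0.008 m) and value of joint bail below 0.12 rad and value of joint knob above 1.2 rad); the robot touches nothing.
It fails at once if the mug is pushed more than 30 mm or tipped (distance of mug from where it was at the start of the episode above 0.03 m or angle between mug's own z axis and vertical above 0.5 rad).
It fails at once if the spray is pushed more than 30 mm or tipped (distance of spray from where it was at the start of the episode above 0.03 m or angle between spray's own z axis and vertical above 0.5 rad).
Of full0, full1, full2, full3 only 2 to 4 are there at a start; the rules pass over those that are not, and their reading is None.
Of used0, used1, used2, used3 only 1 to 2 are there at a start; the rules pass over those that are not, and their reading is None.
At some moment in a run one of tray may be knocked a few centimetres aside while the robot is not near it.
It also fails if it takes over 210 s, if anything falls off the work surface, if the arm or the gripper's body presses on something with over 40 N, if the wrist force passes 120 N, or if a joint passes its speed limit or range.

## Working session

There is one attempt and no reset: what is moved stays moved. The work goes in short steps, Python scripts to look and compute and a tool call to move; the robot and the scene stay as the last step left them, time stands still between calls to the robot, and variables do not carry over. Pictures are saved under pics/ and viewed, and the job is handed in when it is done.

Besides the shell and the picture viewer there is one more tool, called after "Call:" as name(argument=value, ...) on one line, values as JSON. carry_out: Moves the arm, as the interface text tells. Its arguments: {"type":"object","properties":{"plan":{"type":"array","items":{"type":"number"}},"grip_force":{"type":"number"}},"required":["plan"]}

```bash
mkdir -p pics; ls
cat > h.py <<'E'
import numpy as np, cv2
from rig import get_state, read_camera, finish_job
def snap(n,f):
    c=read_camera(n); cv2.imwrite(f'pics/{f}.png',c['color'][:,:,::-1]); np.savez(f'pics/{f}.npz',**{k:c[k] for k in('color','mtx','extrinsics')}); return c
def load(f): return dict(np.load(f'pics/{f}.npz'))
def ray(c,u,v):
    K=c['mtx'];E=c['extrinsics']
    d=np.linalg.inv(K)@np.array([u,v,1.]); d=np.array([d[0],-d[1],-d[2]])
    return E[:3,3],E[:3,:3]@d
def onz(c,u,v,z):
    o,d=ray(c,u,v); return o+d*(z-o[2])/d[2]
def proj(c,p):
    E=c['extrinsics']; q=E[:3,:3].T@(np.array(p)-E[:3,3]); r=c['mtx']@np.array([q[0],-q[1],-q[2]]); return r[:2]/r[2]
def tri(obs):
    A=np.zeros((3,3));b=np.zeros(3);L=[]
    for c,u,v in obs:
        o,d=ray(c,u,v); d=d/np.linalg.norm(d); P=np.eye(3)-np.outer(d,d); A+=P;b+=P@o;L.append((o,P))
    x=np.linalg.solve(A,b); return x,[np.linalg.norm(P@(x-o)) for o,P in L]
E
python3 - <<'E'
from h import *
for n in('scene','top','wrist'):
    c=snap(n,n+'0'); print(n,c.keys(),c['mtx'].round(1).tolist(),c['extrinsics'].round(3).tolist())
print(get_state())
E
```

```text
pics
scene dict_keys(['color', 'mtx', 'extrinsics']) [[485.5, 0.0, 276.9], [0.0, 485.5, 202.8], [0.0, 0.0, 1.0]] [[-0.609, -0.651, 0.453, 1.122], [0.793, -0.491, 0.36, 0.495], [-0.012, 0.579, 0.815, 1.156], [0.0, 0.0, 0.0, 1.0]]
top dict_keys(['color', 'mtx', 'extrinsics']) [[481.5, 0.0, 282.1], [0.0, 481.5, 217.0], [0.0, 0.0, 1.0]] [[0.067, 0.971, -0.231, 0.268], [-0.998, 0.065, -0.017, 0.022], [-0.001, 0.232, 0.973, 1.264], [0.0, 0.0, 0.0, 1.0]]
wrist dict_keys(['color', 'mtx', 'extrinsics']) [[371.0, 0.0, 287.5], [0.0, 371.0, 202.2], [0.0, 0.0, 1.0]] [[0.314, -0.905, -0.286, 0.122], [0.949, 0.299, 0.096, 0.617], [-0.001, -0.302, 0.953, 0.372], [0.0, 0.0, 0.0, 1.0]]
{'time_s': 0.15, 'qpos': array([ 7.15388542e+01,  2.02541162e+01,  9.36185949e+01, -2.38952848e-03,
        6.61881535e+01, -1.37691691e-01]), 'joint_velocities': array([ 0.01070332, -0.12447194, -0.17197369, -0.03175082,  0.07463201,
        0.04170221]), 'effort': array([-1.17846012e-04, -6.05639291e+01, -3.42342103e+01, -1.22459223e-04,
        5.99489780e-03,  1.04788298e-04]), 'position': array([0.19638874, 0.59296515, 0.2307312 ]), 'orientation': array([[-9.49302170e-01,  3.14364915e-01, -3.00193926e-04],
       [ 3.14365056e-01,  9.49301623e-01, -1.01970267e-03],
       [-3.55841624e-05, -1.06237644e-03, -9.99999435e-01]]), 'wrist_force': array([0.57933317, 0.00347995, 0.81677166]), 'moment': array([0.0234288 , 0.01448181, 0.01459192]), 'grip_width': 0.08570103475646822}
```

View pics/scene0.png

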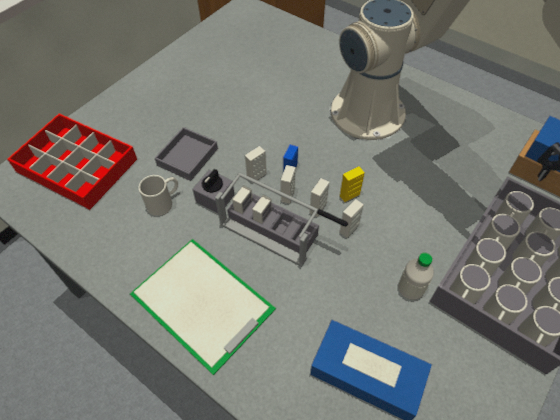

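View pics/top0.png

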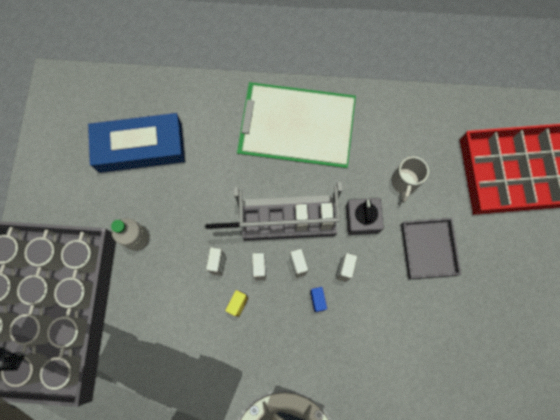

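View pics/wrist0.png

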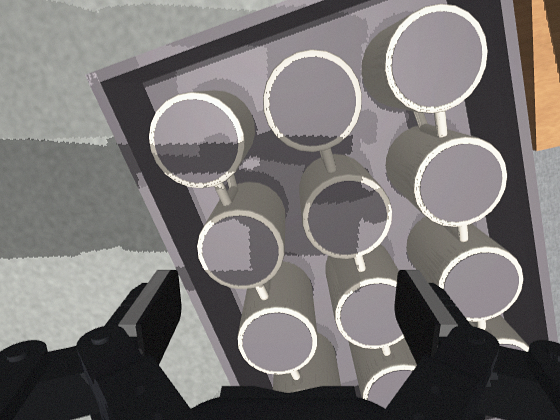

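Run:
```python
from h import *
a=load('top0')['color'][170:330,190:480]; b=load('scene0')['color'][120:270,150:380]
a=cv2.resize(a,(790,436),interpolation=3); b=cv2.resize(b,(790,515),interpolation=3)
cv2.imwrite('pics/ct.png',a[:,:,::-1]); cv2.imwrite('pics/cs.png',b[:,:,::-1])
c=load('top0')
for n,(u,v),z in [('f',(215,260),.105),('f',(259,265),.105),('f',(299,262),.105),('f',(348,266),.105),('yel',(236,304),.1),('blu',(319,299),.08),('knob',(370,210),.09),('tray',(430,249),.035),('mug',(413,170),.09),('spray',(120,227),.16),('grip',(222,225),.128),('postL',(238,190),.134),('postR',(338,186),.134)]:
    print(n,onz(c,u,v,z).round(3))
```

```text
f [0.425 0.196 0.105]
f [0.42  0.089 0.105]
f [ 0.434 -0.007  0.105]
f [ 0.432 -0.126  0.105]
yel [0.324 0.137 0.1  ]
blu [ 0.351 -0.062  0.08 ]
knob [ 0.579 -0.178  0.09 ]
tray [ 0.5   -0.344  0.035]
mug [ 0.693 -0.285  0.09 ]
spray [0.48  0.418 0.16 ]
grip [0.508 0.184 0.128]
postL [0.596 0.153 0.134]
postR [ 0.623 -0.091  0.134]
```

View pics/ct.png

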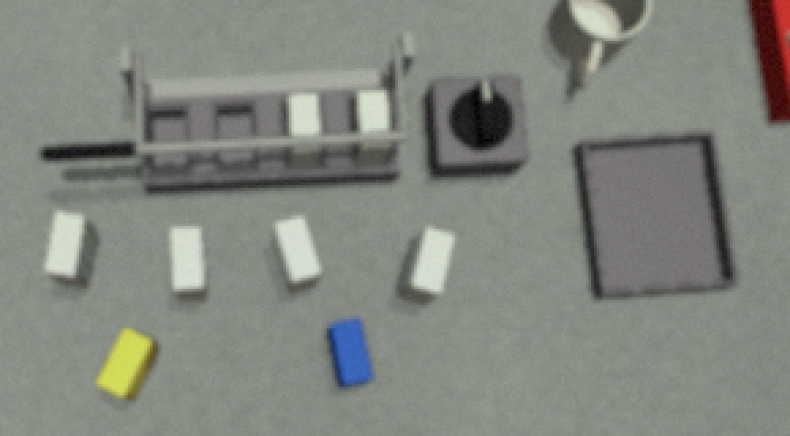

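View pics/cs.png

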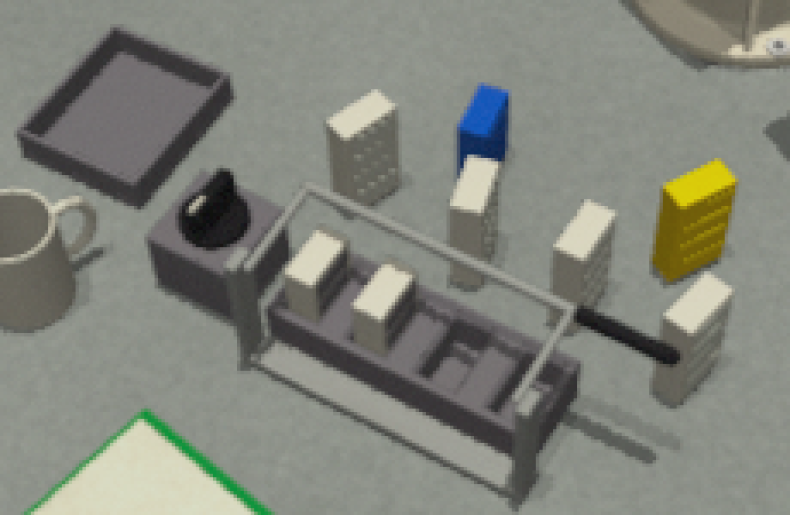

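Call:
carry_out(plan=[0, 0, 45, 0, 1, 10, -10, 45, 0.04, 1, 26, -43, 6, 0.04, 1, 26, -43, 6, 0.04, 1, 26, -43, 6, 0.04, 1, 26, -43, 6, 0.04, 1, 26, -43, 6, 0.04, 1, 26, -43, 6, 0.04, 1, 26, -43, 6, 0.04, 1, 26, -43, 6, 0.04, 1, 26, -43, 6, 0.04, 1, 26, -43, 6, 0.03, 1])

```text
time_s: 1.35
position: [0.4639, 0.1565, 0.3808]
orientation: [[-0.994, -0.112, 0.0], [-0.112, 0.994, 0.0], [-0.0, 0.0, -1.0]]
wrist_force: [1.7, 0.6, 1.2]
grip_width: 0.0854
```

Run:
```python
from h import *
s=get_state(); print(s['position'],s['orientation'].round(3).tolist(),s['qpos'].round(1))
c=snap('wrist','w1'); print(c['extrinsics'].round(3).tolist())
```

```text
[0.46387904 0.15651256 0.38084076] [[-0.994, -0.112, 0.0], [-0.112, 0.994, 0.0], [-0.0, 0.0, -1.0]] [ 18.5   1.1  98.3   0.   80.6 -77.9]
[[-0.112, -0.947, -0.3, 0.386], [0.994, -0.107, -0.034, 0.148], [0.0, -0.302, 0.953, 0.522], [0.0, 0.0, 0.0, 1.0]]
```

View pics/w1.png

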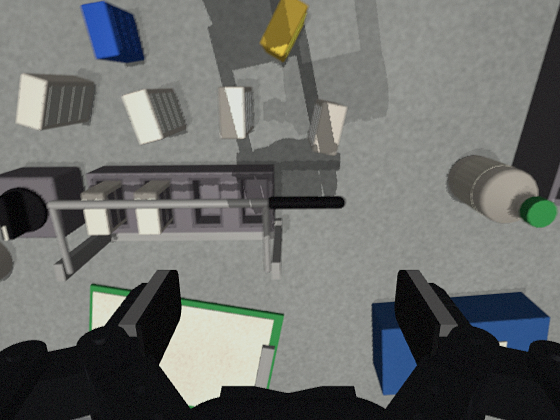

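Call:
carry_out(plan=[-15, -40, 0, 0, 1, -15, -40, 0, 0, 1, -15, -40, 0, 0, 1, -15, -30, 0, 0, 1, 0, 0, 0, 0, 1])

```text
time_s: 1.9
position: [0.4017, 0.0059, 0.3806]
orientation: [[-0.994, -0.107, -0.0], [-0.107, 0.994, -0.001], [0.0, -0.001, -1.0]]
wrist_force: [-0.2, -0.3, -0.6]
grip_width: 0.0856
```

Run:
```python
from h import *
s=get_state(); print(s['position'],s['qpos'].round(1))
c=snap('wrist','w2')
```

```text
[0.4016574  0.00587191 0.38056085] [ 7.000e-01 -7.900e+00  1.067e+02 -1.000e-01  8.120e+01 -9.540e+01]
```

View pics/w2.png

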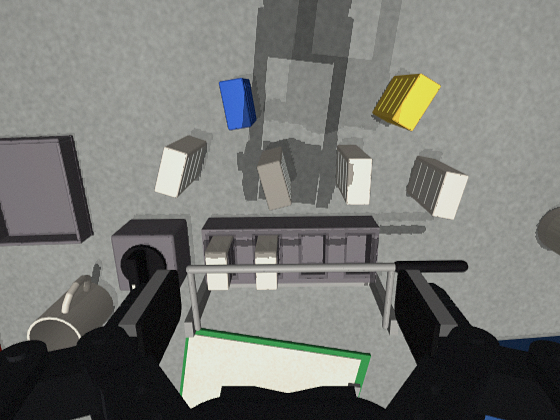

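Run:
```python
from h import *
def crop(f,x0,x1,y0,y1,s):
    a=load(f)['color'][y0:y1,x0:x1]; a=cv2.resize(a,None,fx=s,fy=s,interpolation=cv2.INTER_CUBIC); 
    for i in range(0,x1-x0,20): cv2.putText(a,str(x0+i),(i*s,8),0,.3,(255,0,0),1); cv2.line(a,(i*s,0),(i*s,a.shape[0]),(255,0,0),1) if 0 else None
    for i in range(0,y1-y0,20): cv2.putText(a,str(y0+i),(0,i*s+4),0,.3,(255,0,0),1)
    cv2.imwrite(f'pics/z_{f}.png',a[:,:,::-1])
crop('w1',0,350,150,290,2); crop('w2',190,480,200,340,2)
for f,(x0,x1,y0,y1) in (('w1',(265,355,190,215)),('w2',(393,480,255,280))):
    c=load(f); g=c['color'][y0:y1,x0:x1].max(2); m=(g<50).astype(np.uint8)
    n,l,st,ce=cv2.connectedComponentsWithStats(m); i=1+st[1:,4].argmax(); ys,xs=np.where(l==i)
    r=cv2.minAreaRect(np.c_[xs+x0,ys+y0].astype(np.float32)); print(f,r, xs.min()+x0,xs.max()+x0, ce[i]+[x0,y0])
```

```text
w1 ((305.5, 202.5), (15.0, 75.0), 90.0) 268 343 [304.85932005 201.99062134]
w2 ((431.0337219238281, 269.5567932128906), (18.227060317993164, 72.07228088378906), 89.06080627441406) 395 467 [428.26941176 266.93647059]
```

View pics/z_w1.png

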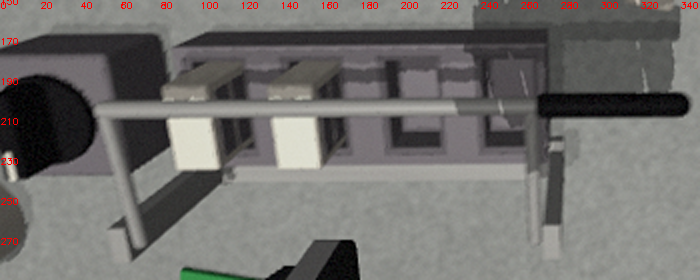

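View pics/z_w2.png

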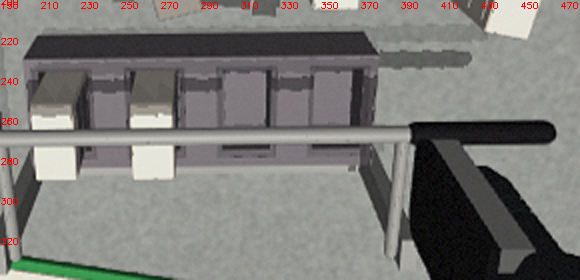

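Run:
```python
from h import *
a,b=load('w1'),load('w2')
def t(n,p,q):
    x,r=tri([(a,*p),(b,*q)]); print(n,x.round(4),np.round(r,4)); return x
L=t('blkFL',(87,174),(202,230)); R=t('blkFR',(273,173),(378,228))
g1=t('gripIn',(269,202.2),(396,266.3)); g2=t('gripOut',(343,201.8),(466.5,265.5))
for z in(.05,):
  for c,p,q in((a,(87,174),(273,173)),(b,(202,230),(378,228))):
    P,Q=onz(c,*p,z),onz(c,*q,z); d=Q-P; print(P.round(4),Q.round(4),np.linalg.norm(d),np.degrees(np.arctan2(-d[0],d[1])))
for c,p,q in((a,(269,202.2),(343,201.8)),(b,(396,266.3),(466.5,265.5))):
    P,Q=onz(c,*p,.128),onz(c,*q,.128); d=Q-P; print(P.round(4),Q.round(4),np.linalg.norm(d),np.degrees(np.arctan2(-d[0],d[1])),(P+Q)/2)
```

```text
blkFL [ 0.525  -0.0991  0.0503] [0.0006 0.0006]
blkFR [0.4982 0.1413 0.0444] [0.0004 0.0004]
gripIn [0.5082 0.1417 0.1392] [0.0007 0.0007]
gripOut [0.4984 0.2212 0.1398] [0.0009 0.0009]
[ 0.5257 -0.0996  0.05  ] [0.4972 0.1413 0.05  ] 0.24249000107007623 6.735986751916826
[ 0.5245 -0.0988  0.05  ] [0.4958 0.1398 0.05  ] 0.24034647809935153 6.863829239857529
[0.5125 0.1412 0.128 ] [0.5028 0.2231 0.128 ] 0.08247420816187517 6.744017201707973 [0.50766388 0.18217412 0.128     ]
[0.5128 0.1461 0.128 ] [0.5028 0.2283 0.128 ] 0.08285984314016812 6.893255628409854 [0.50780627 0.1872024  0.128     ]
```

Call:
carry_out(plan=[9.6, 16.2, -10.9, -0.142, 1, 9.6, 16.2, -10.9, -0.142, 1, 9.6, 16.2, -10.9, -0.142, 1, 9.6, 16.2, -10.9, -0.142, 1, 9.6, 16.2, -10.9, -0.142, 1, 9.6, 16.2, -10.9, -0.142, 1, 9.6, 16.2, -10.9, -0.142, 1, 9.6, 16.2, -10.9, -0.142, 1, 9.6, 16.2, -10.9, -0.142, 1, 9.6, 16.2, -10.9, -0.142, 1, 9.6, 16.2, -10.9, -0.142, 1, 0, 0, 0, 0, 1])

```text
time_s: 3.15
position: [0.509, 0.1892, 0.2587]
orientation: [[-0.118, 0.993, -0.002], [0.993, 0.118, -0.0], [0.0, -0.002, -1.0]]
wrist_force: [0.2, -0.0, -0.8]
grip_width: 0.0854
```

Run:
```python
from h import *
s=get_state(); print(s['position'],s['orientation'].round(3).tolist(),s['qpos'].round(1))
c=snap('wrist','w3'); snap('scene','s3')
for z in (.128,.139): print(proj(c,[.508,.184,z]))
```

```text
[0.50903861 0.18921498 0.25873178] [[-0.118, 0.993, -0.002], [0.993, 0.118, -0.0], [0.0, -0.002, -1.0]] [ 20.2  11.5 101.8   0.   66.8  13.4]
[287.18235127 197.35275645]
[287.13608057 201.66399018]
```

View pics/w3.png

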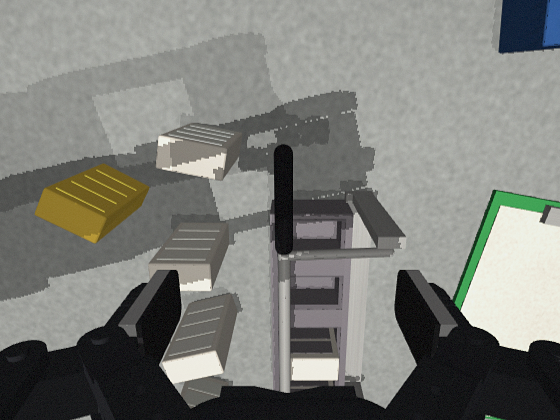

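Run:
```python
from h import *
a,b,c=load('w1'),load('w2'),load('w3')
g=c['color'][140:260,265:305].max(2); m=(g<50)
for r in (10,30,50,70,90,108): xs=np.where(m[r])[0]; print(140+r,265+xs.min(),265+xs.max())
ys=np.where(m[:,18])[0]; print(140+ys.min(),140+ys.max())
for n,p,q,r in(('in',(269,202.2),(396,266.3),(284,253)),('out',(343,201.8),(466.5,265.5),(283.5,146))):
    for o in ([(a,*p),(c,*r)],[(b,*q),(c,*r)],[(a,*p),(b,*q),(c,*r)]):
        x,e=tri(o); print(n,x.round(4),np.round(e,4))
for z in(.128,.135):
    P,Q=onz(c,284,253,z),onz(c,283.5,146,z); print(P.round(4),Q.round(4),np.linalg.norm(P-Q))
```

```text
150 275 291
170 274 292
190 274 292
210 274 295
230 275 292
248 276 302
144 254
in [0.5103 0.1412 0.1358] [0.0003 0.0003]
in [0.5095 0.1422 0.1371] [0.0012 0.0012]
in [0.5096 0.1419 0.1371] [0.0005 0.0013 0.0011]
out [0.5012 0.2229 0.1315] [0.0007 0.0007]
out [0.5002 0.2241 0.1348] [0.0005 0.0005]
out [0.5004 0.2233 0.1347] [0.0015 0.0012 0.0006]
[0.511  0.1373 0.128 ] [0.5007 0.2228 0.128 ] 0.08612603416603826
[0.5107 0.1406 0.135 ] [0.5006 0.2239 0.135 ] 0.08391077906523578
```

Call:
carry_out(plan=[-3.5, -7, -20, 0, 0.5, 0, 0, -30, 0, 0.5, 0, 0, -35, 0, 0.5, 0, 0, -35, 0, 0.5, 0, 0, -25, 0, 0.5, 0, 0, 0, 0, 0.5], grip_force=30)

```text
time_s: 3.85
position: [0.5032, 0.1786, 0.1133]
orientation: [[-0.121, 0.993, -0.005], [0.993, 0.121, -0.002], [-0.001, -0.005, -1.0]]
wrist_force: [-0.4, 0.3, -0.3]
grip_width: 0.0426
```

Run:
```python
from h import *
snap('wrist','w4'); c=load('w4'); cc=snap('scene','s4')
a=cc['color'][120:270,200:400]; cv2.imwrite('pics/s4c.png',cv2.resize(a,(800,600),interpolation=3)[:,:,::-1])
```

```text
(no output)
```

View pics/w4.png

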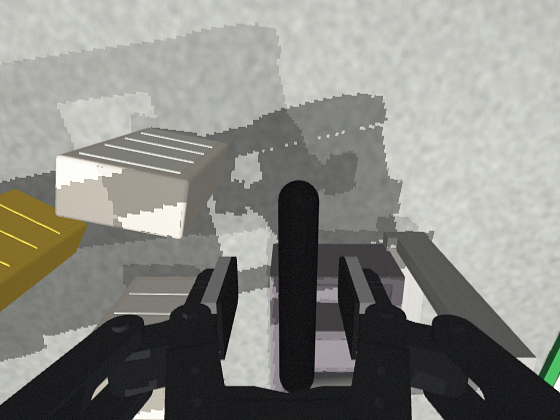

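View pics/s4c.png

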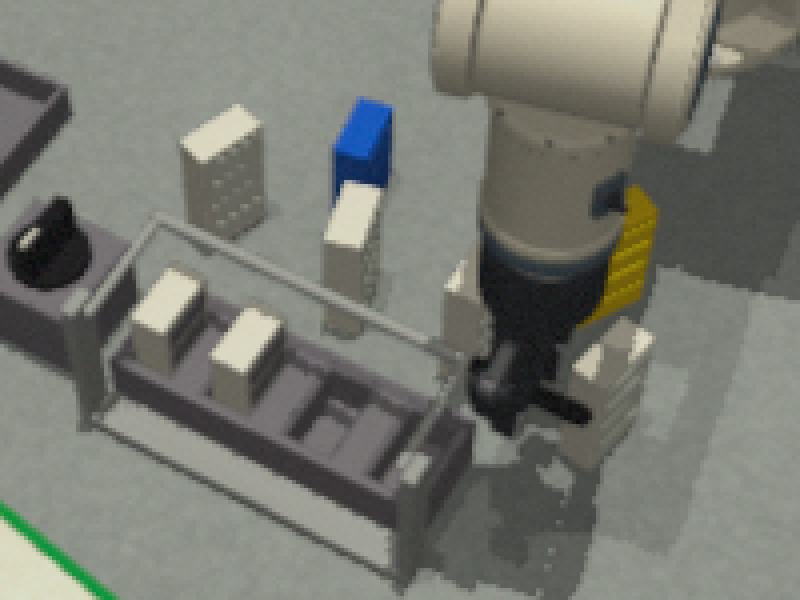

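Call:
carry_out(plan=[3.5, 1, 0, 0, 0.5, 0, 0, 0, 0, 0, 0, 0, 0, 0, 0, 0, 0, 0, 0, 0, 0, 0, 0, 0, 0], grip_force=40)

```text
time_s: 4.45
position: [0.5066, 0.1805, 0.1156]
orientation: [[-0.119, 0.993, -0.004], [0.993, 0.119, -0.0], [0.0, -0.004, -1.0]]
wrist_force: [-8.1, 0.7, 2.3]
grip_width: 0.0129
```

Run:
```python
from h import *
s=get_state(); print(s['wrist_force'],s['grip_width'],s['position'])
yaw=np.radians(6.75);ex=np.array([np.cos(yaw),np.sin(yaw)])
# arc deltas
t=np.linspace(0,1.9,13)
x=-85*np.cos(t);z=85*np.sin(t)
for i in range(12): print((np.diff(x)[i]*ex).round(1),np.diff(z)[i].round(1))
print(t)
```

```text
[-8.11285547  0.72926535  2.25120359] 0.012898401887800358 [0.50656094 0.18054675 0.11564383]
[1.1 0.1] 13.4
[3.1 0.4] 13.1
[5.1 0.6] 12.4
[7.  0.8] 11.4
[8.7 1. ] 10.2
[10.2  1.2] 8.7
[11.4  1.4] 6.9
[12.4  1.5] 5.0
[13.   1.5] 3.0
[13.3  1.6] 0.9
[13.3  1.6] -1.2
[12.9  1.5] -3.3
[0.         0.15833333 0.31666667 0.475      0.63333333 0.79166667
 0.95       1.10833333 1.26666667 1.425      1.58333333 1.74166667
 1.9       ]
```

Call:
carry_out(plan=[0.3, 0, 6.7, 0, 0, 0.8, 0.1, 6.7, 0, 0, 1.3, 0.2, 6.6, 0, 0, 1.8, 0.2, 6.5, 0, 0, 2.3, 0.3, 6.3, 0, 0, 2.8, 0.3, 6.1, 0, 0, 3.3, 0.4, 5.8, 0, 0, 3.7, 0.4, 5.6, 0, 0, 4.1, 0.5, 5.3, 0, 0, 4.6, 0.5, 4.9, 0, 0, 4.9, 0.6, 4.5, 0, 0, 5.3, 0.6, 4.2, 0, 0])

```text
time_s: 5.65
position: [0.5422, 0.1848, 0.1853]
orientation: [[-0.119, 0.993, -0.004], [0.993, 0.119, -0.0], [0.0, -0.004, -1.0]]
wrist_force: [-10.0, 2.6, 3.9]
grip_width: 0.0124
```

Call:
carry_out(plan=[5.5, 0.7, 3.7, 0, 0, 5.9, 0.7, 3.2, 0, 0, 6.1, 0.7, 2.8, 0, 0, 6.3, 0.8, 2.2, 0, 0, 6.4, 0.8, 1.8, 0, 0, 6.6, 0.7, 1.2, 0, 0, 6.6, 0.8, 0.7, 0, 0, 6.7, 0.8, 0.2, 0, 0, 6.7, 0.8, -0.3, 0, 0, 6.6, 0.8, -0.9, 0, 0, 6.5, 0.8, -1.4, 0, 0, 6.4, 0.7, -1.9, 0, 0])

```text
time_s: 6.85
position: [0.6187, 0.1939, 0.1985]
orientation: [[-0.119, 0.993, -0.004], [0.993, 0.119, -0.0], [0.0, -0.004, -1.0]]
wrist_force: [-37.1, -2.5, 46.7]
grip_width: 0.0121
```

Run:
```python
from h import *
snap('wrist','w5'); cc=snap('scene','s5')
a=cc['color'][120:270,200:400]; cv2.imwrite('pics/s5c.png',cv2.resize(a,(800,600),interpolation=3)[:,:,::-1])
```

```text
(no output)
```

View pics/s5c.png

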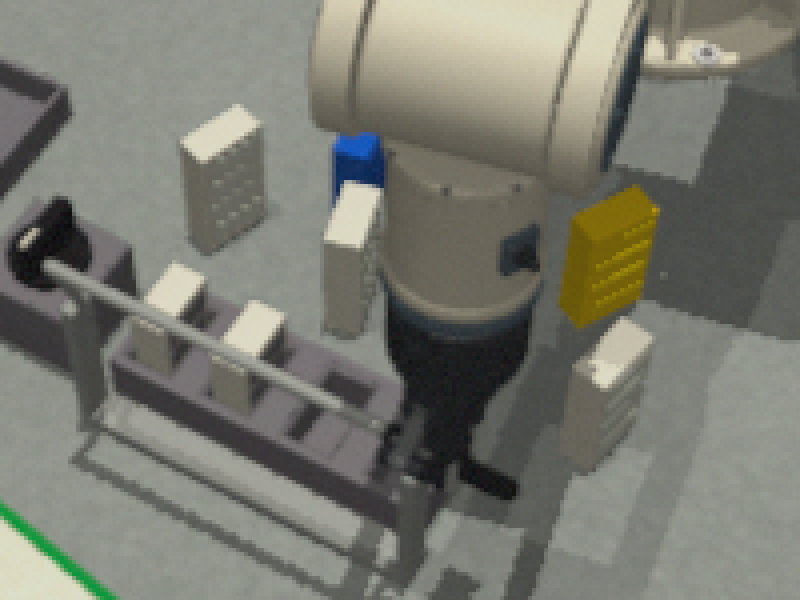

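Call:
carry_out(plan=[-1, 0, 1.5, 0, 0, 0, 0, 0, 0, 0.5, 0, 0, 0, 0, 0.5, 0, 0, 0, 0, 0.5, 0, 0, 30, 0, 0.5, 0, 0, 40, 0, 0.5, 0, 0, 20, 0, 0.5, 0, 0, 0, 0, 0.5])

```text
time_s: 7.75
position: [0.6216, 0.1943, 0.2917]
orientation: [[-0.119, 0.993, 0.007], [0.993, 0.119, 0.002], [0.001, 0.007, -1.0]]
wrist_force: [-0.7, 0.6, 0.2]
grip_width: 0.0425
```

Run:
```python
from h import *
snap('wrist','w6'); cc=snap('scene','s6')
a=cc['color'][120:270,200:400]; cv2.imwrite('pics/s6c.png',cv2.resize(a,(800,600),interpolation=3)[:,:,::-1])
```

```text
(no output)
```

View pics/w6.png

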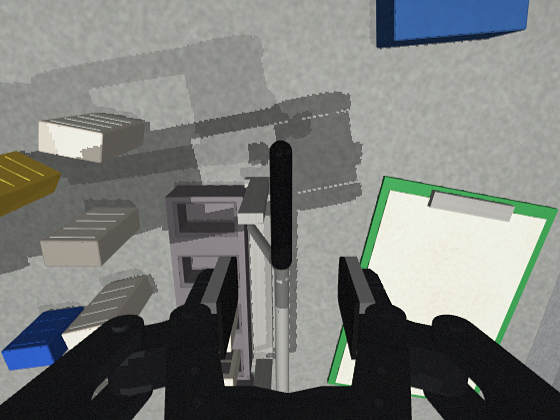

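View pics/s6c.png

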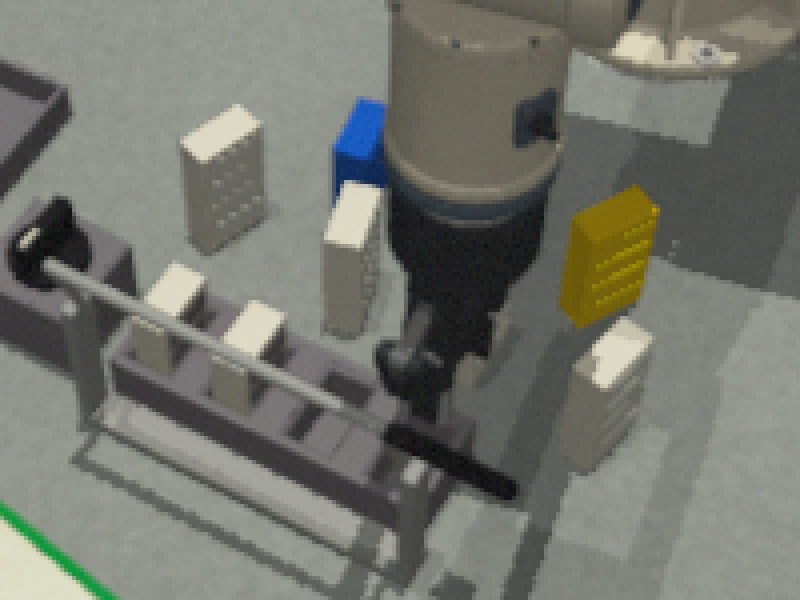

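Call:
carry_out(plan=[-10, -20, 2, 0.142, 1, -10, -20, 2, 0.142, 1, -10, -20, 2, 0.142, 1, -10, -20, 2, 0.142, 1, -10, -20, 0, 0.142, 1, -10, -20, 0, 0.142, 1, -10, -20, 0, 0.142, 1, -10, -20, 0, 0.142, 1, -10, -20, 0, 0.142, 1, -10, -20, 0, 0.142, 1, 0, -24, 0, 0.142, 1, 0, 0, 0, 0, 1])

```text
time_s: 9.05
position: [0.5186, -0.0322, 0.2943]
orientation: [[-0.994, -0.113, -0.002], [-0.113, 0.994, -0.001], [0.002, -0.001, -1.0]]
wrist_force: [0.3, 0.8, 0.1]
grip_width: 0.0854
```

Run:
```python
from h import *
s=get_state(); print(s['position'],s['orientation'].round(3).tolist(),s['qpos'].round(1))
c=snap('wrist','w7')
```

```text
[ 0.5185808  -0.03216852  0.29426779] [[-0.994, -0.113, -0.002], [-0.113, 0.994, -0.001], [0.002, -0.001, -1.0]] [-3.700e+00  7.500e+00  1.020e+02 -1.000e-01  7.060e+01 -1.001e+02]
```

View pics/w7.png

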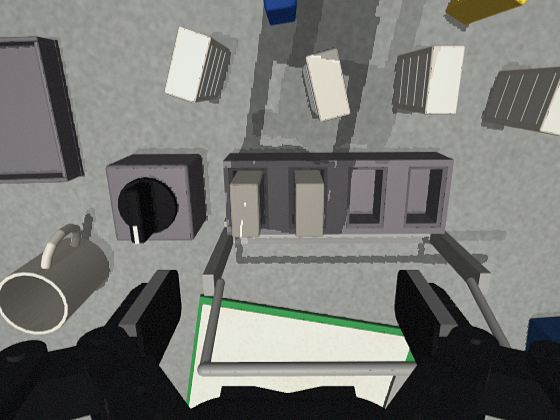

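```bash
cat >> h.py <<'E'
def crop(f,x0,x1,y0,y1,s,o):
    a=load(f)['color'][y0:y1,x0:x1]; a=cv2.resize(a,None,fx=s,fy=s,interpolation=cv2.INTER_CUBIC)
    for i in range(0,x1-x0,20): cv2.putText(a,str(x0+i),(i*s,9),0,.35,(255,0,0),1); a[::8,i*s]=(255,0,0)
    for i in range(0,y1-y0,20): cv2.putText(a,str(y0+i),(0,i*s+4),0,.35,(255,0,0),1); a[i*s,::8]=(255,0,0)
    cv2.imwrite(f'pics/{o}.png',a[:,:,::-1])
E
python3 -c "
from h import *
crop('w7',215,475,145,245,3,'z7')"
```

```text
(no output)
```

View pics/z7.png

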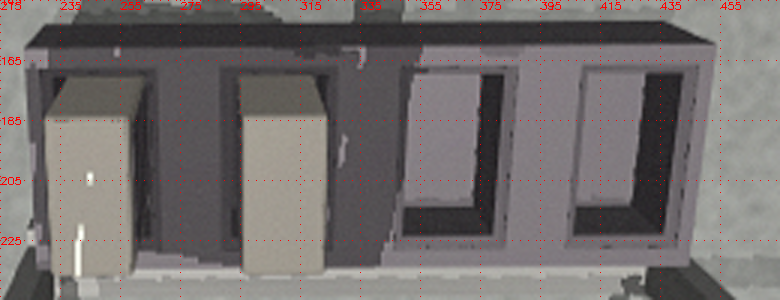

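Run:
```python
from h import *
c=load('w7'); b=load('w2')
def rect(n,pts,z):
    P=np.array([onz(c,*p,z) for p in pts]); m=P.mean(0); ey=(P[1]+P[2]-P[0]-P[3])/2; ex=(P[2]+P[3]-P[0]-P[1])/2
    print(n,m.round(4),'lx',np.linalg.norm(ex).round(4),'ly',np.linalg.norm(ey).round(4),'yaw y',np.degrees(np.arctan2(-ey[0],ey[1])).round(2),'yaw x',np.degrees(np.arctan2(ex[1],ex[0])).round(2)); return m
bl=rect('block',[(224,160),(453.5,159.3),(445,233),(227,234)],.05)
s3=rect('slot3',[(409.3,167.3),(447.7,167),(442.7,227),(404.2,227.5)],.05)
s2=rect('slot2',[(350.3,167.3),(387.7,167),(382.7,227),(345,227.5)],.05)
rect('u0',[(230,183.3),(258.3,183.3),(258.7,236.7),(231,236.7)],.092)
rect('u1',[(295.7,183.3),(324.3,183.3),(323.3,236),(296.3,236)],.092)
yaw=np.radians(6.75);ey=np.array([-np.sin(yaw),np.cos(yaw)]);ex=np.array([np.cos(yaw),np.sin(yaw)])
for i,s in((3,s3),(2,s2)):
    o=s[:2]-ey*(-.096+.064*i); print('origin',o)
print('from front edge',onz(c,(224+453.5)/2,159.65,.05)[:2]+ex*.042)
# heights: used top corners in w2
import itertools
c2=b
for n,p in(('u0',(230,183.3)),('u1',(295.7,183.3))): print(n,'pred in w2 at z=.092',proj(b,onz(c,*p,.092)))
crop('w2',195,395,210,300,4,'z2')
```

```text
block [0.5504 0.0257 0.05  ] lx 0.0837 ly 0.2427 yaw y 6.73 yaw x 6.74
slot3 [0.5398 0.1214 0.05  ] lx 0.0682 ly 0.0417 yaw y 7.13 yaw x 8.29
slot2 [0.5471 0.0571 0.05  ] lx 0.0682 ly 0.0408 yaw y 7.14 yaw x 5.44
u0 [ 0.5618 -0.0697  0.092 ] lx 0.0552 ly 0.0274 yaw y 6.5 yaw x 5.21
u1 [ 0.5542 -0.0062  0.092 ] lx 0.0544 ly 0.0272 yaw y 6.5 yaw x 7.32
origin [0.55104294 0.02602404]
origin [0.5508395  0.02532402]
from front edge [0.55054337 0.02575583]
u0 pred in w2 at z=.092 [204.73354312 251.66179765]
u1 pred in w2 at z=.092 [254.20895281 251.40244389]
```

View pics/z2.png

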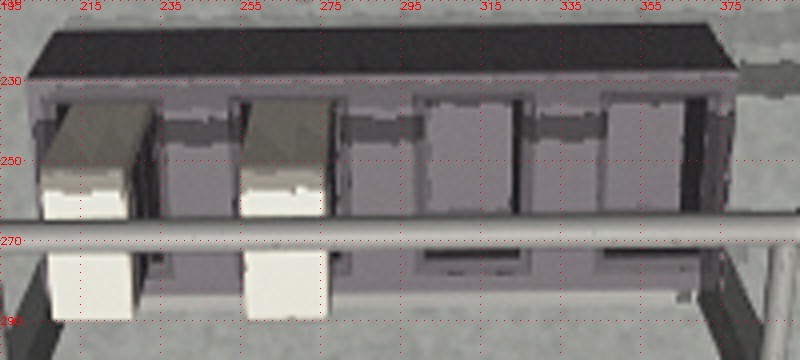

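Call:
carry_out(plan=[20, -18, -40, 0.004, 0.53, 23, -19.5, -40, 0, 0.53, 0, 0, -40, 0, 0.53, 0, 0, -40, 0, 0.53, 0, 0, -20, 0, 0.53, 0, 0, 0, 0, 0.53])

```text
time_s: 9.7
position: [0.5597, -0.0665, 0.1117]
orientation: [[-0.994, -0.112, -0.007], [-0.112, 0.994, 0.001], [0.007, 0.002, -1.0]]
wrist_force: [-1.3, 0.8, 0.3]
grip_width: 0.0451
```

Run:
```python
from h import *
s=get_state(); print(s['position'],s['orientation'].round(3).tolist(),s['qpos'].round(1))
c=snap('wrist','w8')
```

```text
[ 0.55968674 -0.06647654  0.11174917] [[-0.994, -0.112, -0.007], [-0.112, 0.994, 0.001], [0.007, 0.002, -1.0]] [  -6.9   23.2  106.6    0.    50.6 -103.3]
```

View pics/w8.png

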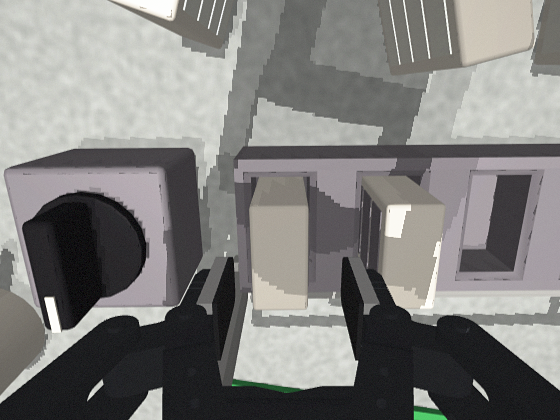

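Call:
carry_out(plan=[2, -3.2, -10, 0, 0.53, 0, 0, -25, 0, 0.53, 0, 0, -17, 0, 0.53, 0, 0, 0, 0, 0.53, 0, 0, 0, 0, 0.25, 0, 0, 0, 0, 0, 0, 0, 0, 0, 0, 0, 0, 0, 0, 0, 0, 0, 0, 0, 0], grip_force=40)

```text
time_s: 10.65
position: [0.5653, -0.0709, 0.0649]
orientation: [[-0.993, -0.114, 0.002], [-0.114, 0.993, -0.0], [-0.002, -0.0, -1.0]]
wrist_force: [-1.2, 0.7, 7.6]
grip_width: 0.0276
```

Run:
```python
from h import *
s=get_state(); print(s['position'],s['wrist_force'],s['grip_width'])
```

```text
[ 0.5653344  -0.07088026  0.06492512] [-1.19623921  0.71846733  7.62791004] 0.027633710281333608
```

Call:
carry_out(plan=[0, 0, 15, 0, 0, 0, 0, 30, 0, 0, 0, 0, 35, 0, 0, 0, 0, 40, 0, 0, 0, 0, 40, 0, 0, -20, -30, 10, 0, 0, -25, -38, 0, 0, 0, -25, -38, 0, 0, 0, -25, -38, 0, 0, 0, -20, -38, 0, 0, 0, 0, -20, 0, 0, 0, 0, 0, 0, 0, 0])

```text
time_s: 11.85
position: [0.4488, -0.2751, 0.2349]
orientation: [[-0.994, -0.111, 0.001], [-0.111, 0.994, -0.001], [-0.001, -0.001, -1.0]]
wrist_force: [0.3, -0.8, -0.1]
grip_width: 0.027
```

Run:
```python
from h import *
c=snap('wrist','w9'); snap('top','t9')
s=get_state(); print(s['position'],s['orientation'].round(3).tolist(),s['qpos'].round(1),s['grip_width'])
```

```text
[ 0.44917512 -0.27270434  0.23428822] [[-0.994, -0.113, 0.0], [-0.113, 0.994, 0.0], [-0.0, 0.0, -1.0]] [ -31.4   11.2  105.5    0.    63.3 -127.9] 0.027223794284747225
```

View pics/w9.png

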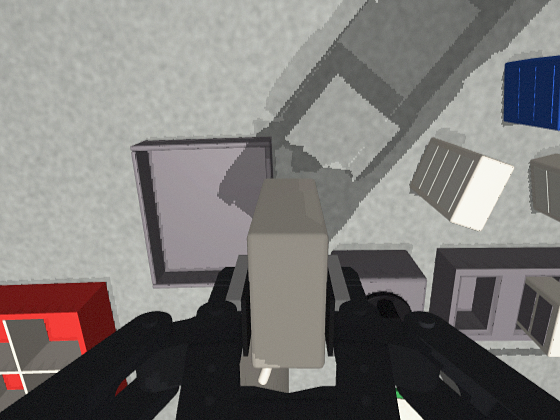

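View pics/t9.png

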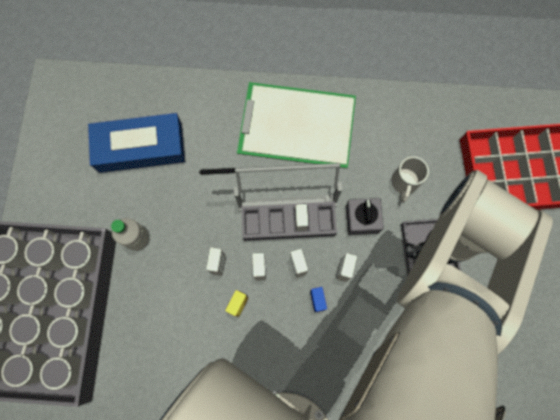

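Run:
```python
from h import *
c=load('w9')
TL,TR,BL=[onz(c,*p,.035) for p in((133,148),(272,138),(154,287))]
print(TL,TR,BL,'ly',np.linalg.norm(TR-TL),'lx',np.linalg.norm(BL-TL),'yaw',np.degrees(np.arctan2(BL[1]-TL[1],BL[0]-TL[0])),np.degrees(np.arctan2(-(TR-TL)[0],(TR-TL)[1])),'ctr',(TR+BL)/2)
t=load('top0')
for p in((403,222),(450,220),(458,276),(409,279)): print(onz(t,*p,.035).round(3))
```

```text
[ 0.44236871 -0.41962375  0.035     ] [ 0.41895289 -0.29307862  0.035     ] [ 0.5861843  -0.39995744  0.035     ] ly 0.12869331600943723 lx 0.14515401662181965 yaw 7.7867105637651 10.483395509712926 ctr [ 0.5025686  -0.34651803  0.035     ]
[ 0.567 -0.274  0.035]
[ 0.581 -0.397  0.035]
[ 0.435 -0.415  0.035]
[ 0.419 -0.291  0.035]
```

Call:
carry_out(plan=[20, -35, 0, 0.03, 0, 20, -35, 0, 0, 0, 21, -34, 0, 0, 0, 0, 0, -40, 0, 0, 0, 0, -40, 0, 0, 0, 0, -40, 0, 0, 0, 0, -30, 0, 0, 0, 0, 0, 0, 0])

```text
time_s: 12.75
position: [0.5084, -0.3734, 0.0797]
orientation: [[-0.989, -0.145, -0.006], [-0.145, 0.989, 0.005], [0.006, 0.006, -1.0]]
wrist_force: [-0.9, -0.2, -1.6]
grip_width: 0.0272
```

Run:
```python
from h import *
c=snap('wrist','w10')
s=get_state(); print(s['position'],s['orientation'].round(3).tolist(),s['qpos'].round(1),s['grip_width'])
```

```text
[ 0.50978839 -0.37463816  0.08232671] [[-0.989, -0.145, -0.003], [-0.145, 0.989, 0.003], [0.003, 0.003, -1.0]] [ -36.5   30.5   98.8    0.    51.  -134.8] 0.02764845034583449
```

View pics/w10.png

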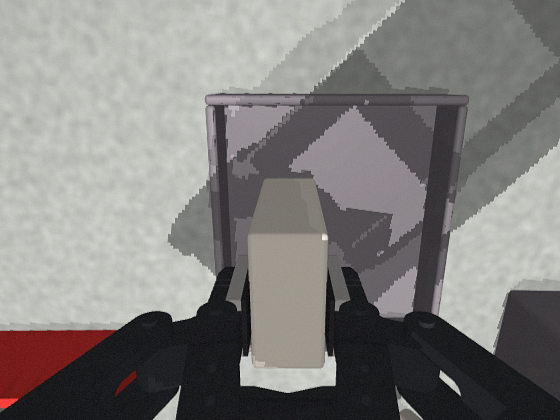

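Call:
carry_out(plan=[0, -1, -12, 0, 0, 0, 0, -7, 0, 0, 0, 0, -4, 0, 0, 0, 0, 0, 0, 0, 0, 0, 0, 0, 0])

```text
time_s: 13.3
position: [0.5106, -0.378, 0.0612]
orientation: [[-0.99, -0.144, 0.0], [-0.144, 0.99, -0.0], [-0.0, -0.0, -1.0]]
wrist_force: [-0.4, -0.3, -1.5]
grip_width: 0.0271
```

Call:
carry_out(plan=[0, 0, -2, 0, 0, 0, 0, -2, 0, 0, 0, 0, 0, 0, 0])

```text
time_s: 13.6
position: [0.5108, -0.3781, 0.0579]
orientation: [[-0.99, -0.144, 0.001], [-0.144, 0.99, -0.001], [-0.001, -0.001, -1.0]]
wrist_force: [-2.6, 1.6, 9.3]
grip_width: 0.0274
```

Contact. Release, rise, and return towards slot 1.

Call:
carry_out(plan=[0, 0, 0, 0, 0.25, 0, 0, 0, 0, 0.5, 0, 0, 0, 0, 0.53, 0, 0, 20, 0, 0.53, 0, 0, 40, 0, 0.53, 0, 0, 45, 0, 0.53, 0, 0, 40, 0, 0.53, 0, 30, 0, 0, 0.53, 0, 45, 0, -0.03, 0.53, 0, 45, 0, 0, 0.53])

```text
time_s: 14.6
position: [0.5103, -0.2569, 0.202]
orientation: [[-0.994, -0.112, 0.001], [-0.112, 0.994, -0.0], [-0.001, -0.0, -1.0]]
wrist_force: [0.9, 0.8, 0.4]
grip_width: 0.0452
```

Run:
```python
from h import *
c=snap('wrist','w11')
s=get_state(); print(s['position'],s['orientation'].round(3).tolist(),s['qpos'].round(1),s['grip_width'])
```

```text
[ 0.5092967  -0.25072369  0.20142375] [[-0.994, -0.114, -0.001], [-0.114, 0.994, 0.004], [0.001, 0.004, -1.0]] [ -26.5   17.   102.3    0.2   60.8 -123.1] 0.04521815926947507
```

View pics/w11.png

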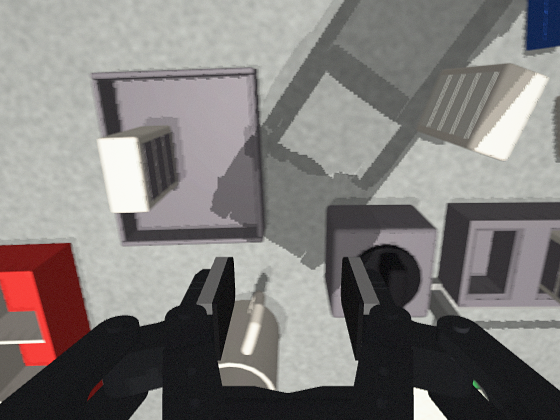

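Call:
carry_out(plan=[6, 40, 0, 0, 0.53, 8, 45, 0, 0, 0.53, 8, 45, 0, 0, 0.53, 8, 45, 0, 0, 0.53, 8, 45, 0, 0, 0.53, 8, 31, 0, 0, 0.53, 0, 0, -40, 0, 0.53, 0, 0, -45, 0, 0.53, 0, 0, 0, 0, 0.53, 0, 0, 0, 0, 0.53])

```text
time_s: 15.65
position: [0.556, -0.0069, 0.1168]
orientation: [[-0.993, -0.114, -0.002], [-0.114, 0.993, 0.0], [0.002, 0.0, -1.0]]
wrist_force: [0.3, 0.2, 0.6]
grip_width: 0.0453
```

Run:
```python
from h import *
c=snap('wrist','w12')
s=get_state(); print(s['position'],s['orientation'].round(3).tolist(),s['qpos'].round(1),s['grip_width'])
```

```text
[ 0.55724266 -0.00702059  0.11808137] [[-0.994, -0.114, 0.001], [-0.114, 0.994, -0.0], [-0.001, -0.0, -1.0]] [ -0.9  22.  107.5  -0.   50.4 -97.4] 0.045250257116363955
```

View pics/w12.png

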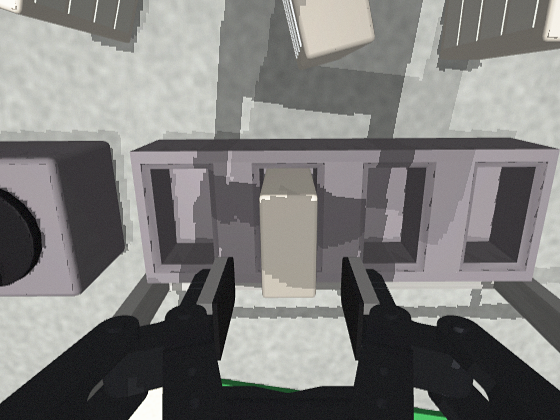

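Call:
carry_out(plan=[0, 0, -20, 0, 0.53, 0, 0, -25, 0, 0.53, 0, 0, -11, 0, 0.53, 0, 0, 0, 0, 0.53, 0, 0, 0, 0, 0.25, 0, 0, 0, 0, 0, 0, 0, 0, 0, 0, 0, 0, 0, 0, 0, 0, 0, 15, 0, 0, 0, 0, 30, 0, 0, 0, 0, 40, 0, 0, 0, 0, 40, 0, 0])

```text
time_s: 16.9
position: [0.556, -0.0068, 0.1874]
orientation: [[-0.993, -0.114, -0.0], [-0.114, 0.993, 0.0], [0.0, 0.0, -1.0]]
wrist_force: [0.5, 0.2, -1.3]
grip_width: 0.0272
```

Call:
carry_out(plan=[0, -30, 35, 0, 0, -10, -45, 0, 0, 0, -15, -45, 0, 0, 0, -15, -45, 0, 0, 0, -15, -45, 0, 0, 0, 0, -45, 0, 0, 0, 0, -35, 0, 0.03, 0, 0, 0, 0, 0, 0, 0, 0, 0, 0, 0])

```text
time_s: 17.8
position: [0.5011, -0.2971, 0.2209]
orientation: [[-0.99, -0.142, -0.0], [-0.142, 0.99, 0.0], [-0.0, 0.0, -1.0]]
wrist_force: [-0.3, -0.2, -1.5]
grip_width: 0.0274
```

Run:
```python
from h import *
c=snap('wrist','w13')
s=get_state(); print(s['position'],s['orientation'].round(3).tolist(),s['qpos'].round(1),s['grip_width'])
```

```text
[ 0.50115363 -0.29625467  0.22088078] [[-0.99, -0.143, -0.0], [-0.143, 0.99, 0.001], [0.0, 0.001, -1.0]] [ -30.8   17.    99.6    0.    63.4 -129. ] 0.027306422334143335
```

View pics/w13.png

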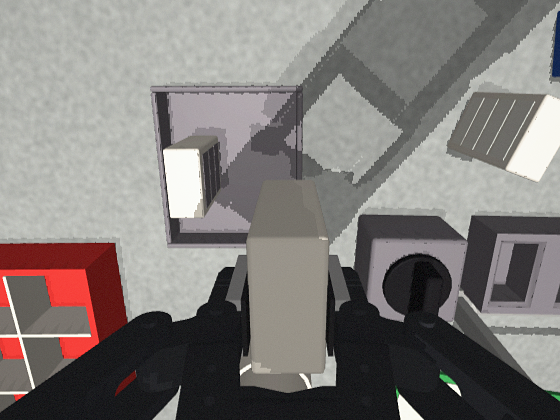

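Run:
```python
from h import *
c=load('w13')
TL,TR,BL=[onz(c,*p,.035) for p in((152,88),(301,87),(169,246))]
print('ly',np.linalg.norm(TR-TL),'lx',np.linalg.norm(BL-TL),'yaw',np.degrees(np.arctan2(BL[1]-TL[1],BL[0]-TL[0])),np.degrees(np.arctan2(-(TR-TL)[0],(TR-TL)[1])),'ctr',(TR+BL)/2)
print(np.mean([onz(c,*p,.085) for p in((164,149),(203,151),(205,216),(170,217))],0))
```

```text
ly 0.12560327760866186 lx 0.14515790742486676 yaw 8.284963144868561 8.526794681089989 ctr [ 0.50486951 -0.34830522  0.035     ]
[ 0.50716164 -0.37572075  0.085     ]
```

Call:
carry_out(plan=[2, -21, -20, 0, 0, 0, 0, -45, 0, 0, 0, 0, -45, 0, 0, 0, 0, -35, 0, 0, 0, 0, -12, 0, 0, 0, 0, -5, 0, 0, 0, 0, -2, 0, 0, 0, 0, -2, 0, 0, 0, 0, 0, 0, 0])

```text
time_s: 18.75
position: [0.5043, -0.3182, 0.0561]
orientation: [[-0.99, -0.144, 0.002], [-0.144, 0.99, -0.001], [-0.002, -0.001, -1.0]]
wrist_force: [0.4, 0.6, -2.0]
grip_width: 0.0274
```

Call:
carry_out(plan=[0, 0, -1.5, 0, 0, 0, 0, 0, 0, 0])

```text
time_s: 18.95
position: [0.5043, -0.3183, 0.0553]
orientation: [[-0.99, -0.144, 0.002], [-0.144, 0.99, -0.001], [-0.002, -0.001, -1.0]]
wrist_force: [-2.8, 2.3, 11.5]
grip_width: 0.0275
```

Call:
carry_out(plan=[0, 0, 0, 0, 0.25, 0, 0, 0, 0, 0.5, 0, 0, 0, 0, 0.53, 0, 0, 20, 0, 0.53, 0, 0, 40, 0, 0.53, 0, 0, 45, 0, 0.53, -10, 20, 45, 0, 0.53, -20, 40, 45, 0, 0.53, -20, 45, 45, 0, 0.53, -15, 45, 0, 0, 0.53, -15, 45, 0, 0, 0.53, -10, 45, 0, 0, 0.53])

```text
time_s: 20.15
position: [0.4215, -0.0963, 0.2726]
orientation: [[-0.99, -0.143, 0.001], [-0.143, 0.99, -0.0], [-0.001, -0.0, -1.0]]
wrist_force: [0.5, 0.3, -0.1]
grip_width: 0.0453
```

Call:
carry_out(plan=[-10, 45, 0, -0.03, 0.53, 0, 45, 0, 0, 0.53, 0, 18, 0, 0, 0.53, 0, 0, 0, 0, 0.53, 0, 0, 0, 0, 0.53])

```text
time_s: 20.65
position: [0.4127, 0.0103, 0.2723]
orientation: [[-0.993, -0.115, 0.0], [-0.115, 0.993, -0.0], [-0.0, -0.0, -1.0]]
wrist_force: [-0.9, -0.1, -1.0]
grip_width: 0.0453
```

Run:
```python
from h import *
c=snap('wrist','w14')
s=get_state(); print(s['position'],s['orientation'].round(3).tolist(),s['qpos'].round(1),s['grip_width'])
snap('top','t14')
```

```text
[0.41279361 0.0097821  0.27227427] [[-0.993, -0.114, 0.0], [-0.114, 0.993, -0.0], [-0.0, -0.0, -1.0]] [  1.2  -2.  114.9  -0.   67.  -95.4] 0.04507955800093115
```

View pics/w14.png

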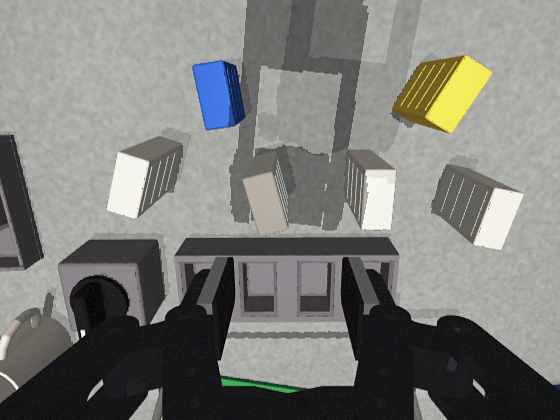

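View pics/t14.png

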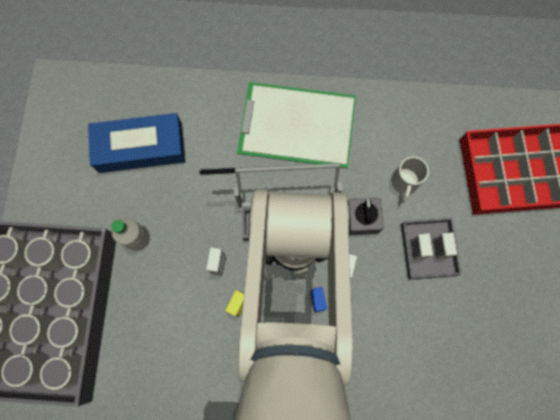

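Run:
```python
from h import *
crop('w14',95,300,125,245,3,'z14a'); crop('w14',330,535,140,260,3,'z14b')
```

```text
(no output)
```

View pics/z14a.png

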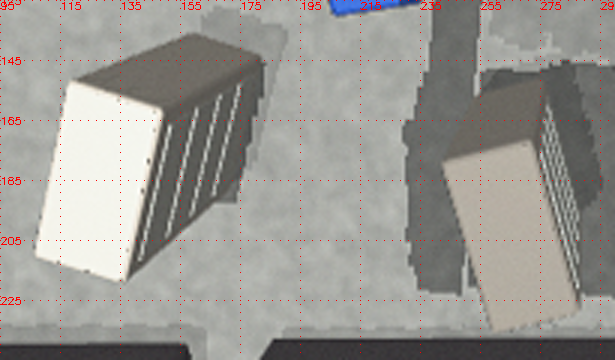

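View pics/z14b.png

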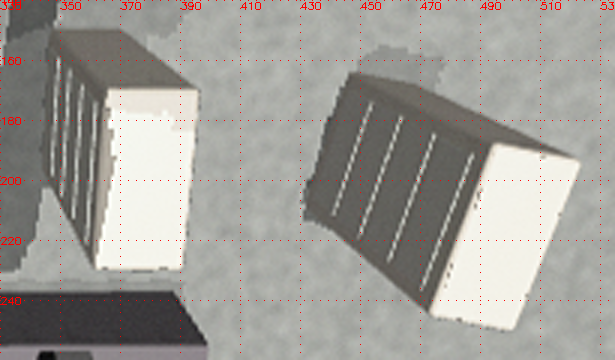

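```bash
cat >> h.py <<'E'
def rect(c,n,pts,z):
    P=np.array([onz(c,*p,z) for p in pts]); m=P.mean(0); ey=(P[1]+P[2]-P[0]-P[3])/2; ex=(P[2]+P[3]-P[0]-P[1])/2
    print(n,m.round(4),'lx',np.linalg.norm(ex).round(4),'ly',np.linalg.norm(ey).round(4),'yaw y',np.degrees(np.arctan2(-ey[0],ey[1])).round(2),'yaw x',np.degrees(np.arctan2(ex[1],ex[0])).round(2)); return m
E
python3 - <<'E'
from h import *
c=load('w14')
Q=dict(A=[(118.3,152.3),(149.3,161),(136.7,219),(107,210)],B=[(242.7,178.7),(272,171),(288.7,227.3),(259,235.7)],C=[(366,169.3),(396,170),(391,229.7),(361.7,229.3)],D=[(494.7,187.7),(523.3,193.7),(501.7,250),(473.3,245)])
for k,v in Q.items():
    m=rect(c,k,v,.105); print('   pred w7',proj(load('w7'),m).round(0),'w2',proj(load('w2'),m).round(0))
crop('w7',160,480,20,130,2,'z7f')
E
```

```text
A [ 0.4338 -0.1259  0.105 ] lx 0.0543 ly 0.0263 yaw y -10.82 yaw x -11.61
   pred w7 [188.  65.] w2 [171. 172.]
B [ 0.4358 -0.0063  0.105 ] lx 0.0537 ly 0.027 yaw y 22.61 yaw x 21.18
   pred w7 [329.  84.] w2 [274. 185.]
C [0.4212 0.0911 0.105 ] lx 0.0546 ly 0.0259 yaw y 5.55 yaw x 6.65
   pred w7 [445.  80.] w2 [359. 182.]
D [0.4268 0.1996 0.105 ] lx 0.0545 ly 0.0266 yaw y -4.54 yaw x -3.77
   pred w7 [567. 101.] w2 [450. 196.]
```

View pics/z7f.png

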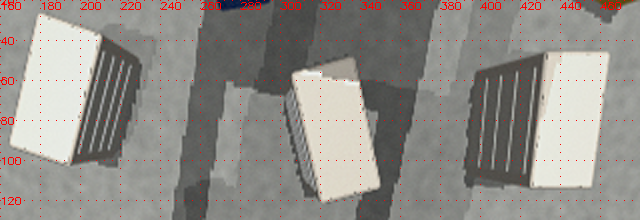

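Call:
carry_out(plan=[5, -30, 0, -0.1, 0.53, 6, -40, 0, -0.1, 0.53, 5, -40, -10, -0.11, 0.53, 5, -26, -40, 0, 0.53, 0, 0, -45, 0, 0.53, 0, 0, -20, 0, 0.53, 0, 0, 0, 0, 0.53, 0, 0, 0, 0, 0.53])

```text
time_s: 21.55
position: [0.4338, -0.1265, 0.1576]
orientation: [[-0.981, 0.196, -0.0], [0.196, 0.981, -0.0], [0.0, -0.0, -1.0]]
wrist_force: [0.4, -0.4, 0.8]
grip_width: 0.0454
```

Run:
```python
from h import *
c=snap('wrist','w15')
s=get_state(); print(s['position'],s['orientation'].round(3).tolist(),s['qpos'].round(1),s['grip_width'])
```

```text
[ 0.4344581  -0.1263931   0.15829299] [[-0.981, 0.195, 0.001], [0.195, 0.981, -0.0], [-0.001, -0.0, -1.0]] [-16.4  10.2 118.1  -0.   51.6 -95.1] 0.04531385474395692
```

View pics/w15.png

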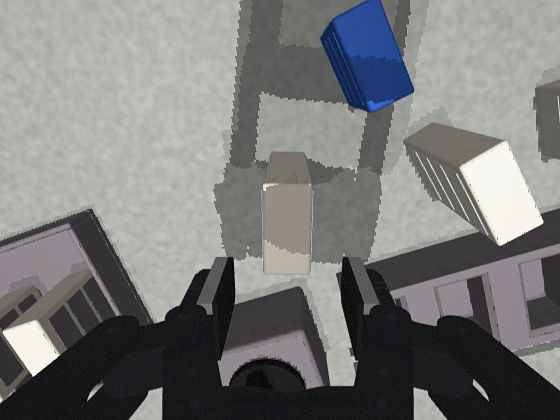

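Call:
carry_out(plan=[0, 0, -30, 0, 0.53, 0, 0, -35, 0, 0.53, 0, 0, -15, 0, 0.53, 0, 0, -8, 0, 0.53, 0, 0, 0, 0, 0.53, 0, 0, 0, 0, 0.25, 0, 0, 0, 0, 0, 0, 0, 0, 0, 0, 0, 0, 0, 0, 0, 0, 0, 0, 0, 0])

```text
time_s: 22.6
position: [0.4348, -0.1259, 0.0705]
orientation: [[-0.981, 0.194, 0.002], [0.194, 0.981, -0.001], [-0.003, -0.0, -1.0]]
wrist_force: [-1.5, 1.5, 7.8]
grip_width: 0.0278
```

Call:
carry_out(plan=[0, 0, 15, 0, 0, 0, 0, 40, 0, 0, 0, 0, 45, 0, 0, 27, 12, 0, 0.1, 0, 35, 15, 0, 0.1, 0, 35, 15, 0, 0.114, 0, 30, 14.5, 0, 0, 0, 0, 0, 0, 0, 0, 0, 0, 0, 0, 0])

```text
time_s: 23.5
position: [0.5606, -0.0689, 0.1693]
orientation: [[-0.993, -0.119, -0.0], [-0.119, 0.993, -0.0], [0.0, -0.0, -1.0]]
wrist_force: [-0.3, 0.2, -0.7]
grip_width: 0.0277
```

Run:
```python
from h import *
c=snap('wrist','w16')
s=get_state(); print(s['position'],s['orientation'].round(3).tolist(),s['qpos'].round(1),s['grip_width'])
print([proj(c,[*p,.05]) for p in ((.5621,-.0696),)])
```

```text
[ 0.55983273 -0.06918628  0.16918005] [[-0.993, -0.118, -0.001], [-0.118, 0.993, -0.0], [0.001, -0.0, -1.0]] [  -7.2   18.8  104.4   -0.    56.8 -104. ] 0.027485230105669046
[array([286.3133035 , 198.65229926])]
```

View pics/w16.png

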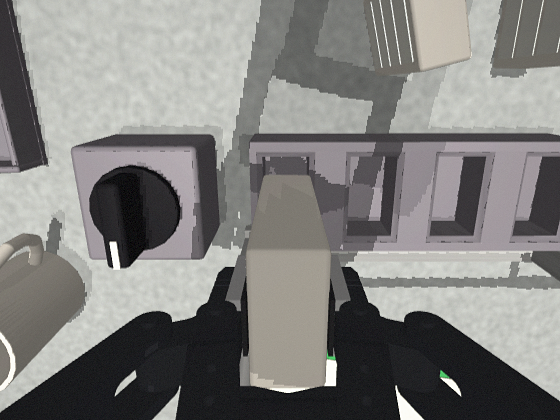

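Run:
```python
from h import *
crop('w16',230,350,125,265,4,'z16')
c=load('w16'); ex=np.array([.9931,.1175])
for p in((262,177),(310,177)): print(onz(c,*p,.099))
m=(onz(c,262,177,.099)+onz(c,310,177,.099))[:2]/2; print('cassette ctr',m+ex*.028)
print('slot0', .5621,-.0696)
for p in((.5621,-.0696),): 
  ey=np.array([-.1175,.9931])
  for a,b in((-35,-21),(-35,21),(-31,-17),(-31,17)): print(proj(c,[*(np.array(p)+ex*a/1e3+ey*b/1e3),.05 if a==-35 else .046]).round(1))
```

```text
[ 0.53571975 -0.08693589  0.099     ]
[ 0.53237069 -0.05901096  0.099     ]
cassette ctr [ 0.56185202 -0.06968343]
slot0 0.5621 -0.0696
[256.6 151.2]
[316.1 151.3]
[262.7 155.8]
[310.  155.9]
```

View pics/z16.png

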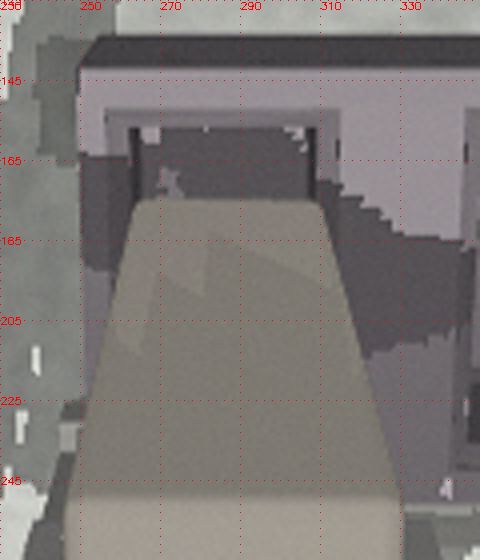

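Call:
carry_out(plan=[2, -0.3, -20, 0, 0, 0, 0, -15, 0, 0, 0, 0, -8, 0, 0, 0, 0, -8, 0, 0, 0, 0, -8, 0, 0, 0, 0, -8, 0, 0, 0, 0, 0, 0, 0])

```text
time_s: 24.25
position: [0.562, -0.0694, 0.1013]
orientation: [[-0.993, -0.118, -0.001], [-0.118, 0.993, 0.0], [0.001, 0.0, -1.0]]
wrist_force: [-0.7, -0.5, -0.4]
grip_width: 0.0276
```

Entered freely, no force. Continue to the floor.

Call:
carry_out(plan=[0, 0, -6, 0, 0, 0, 0, -6, 0, 0, 0, 0, -4, 0, 0, 0, 0, -2, 0, 0, 0, 0, -1, 0, 0, 0, 0, 0, 0, 0])

```text
time_s: 24.85
position: [0.5627, -0.0694, 0.0831]
orientation: [[-0.993, -0.118, -0.0], [-0.118, 0.993, -0.0], [0.0, 0.0, -1.0]]
wrist_force: [-0.1, 0.7, -0.9]
grip_width: 0.0274
```

Call:
carry_out(plan=[0, 0, -1.5, 0, 0, 0, 0, -1, 0, 0, 0, 0, 0, 0, 0])

```text
time_s: 25.15
position: [0.5632, -0.0697, 0.0825]
orientation: [[-0.993, -0.118, 0.001], [-0.118, 0.993, -0.0], [-0.001, -0.001, -1.0]]
wrist_force: [-5.1, -0.2, 16.3]
grip_width: 0.0278
```

Call:
carry_out(plan=[0, 0, 0, 0, 0.3, 0, 0, 0, 0, 0.42, 0, 0, 0, 0, 0.42, 0, 0, 20, 0, 0.42, 0, 0, 35, 0, 0.42, 0, 0, 35, 0, 0.53, -32, 16, 0, 0.09, 0.53, -35, 16, 0, 0.09, 0.53, -35, 16, -5, 0.084, 0.53, -25.4, 15.4, -5, 0, 0.53, 0, 0, 0, 0, 0.53, 0, 0, 0, 0, 0.53])

```text
time_s: 26.35
position: [0.4356, -0.0059, 0.161]
orientation: [[-0.928, -0.374, 0.001], [-0.374, 0.928, -0.0], [-0.001, -0.0, -1.0]]
wrist_force: [0.3, 0.7, 1.2]
grip_width: 0.0451
```

Run:
```python
from h import *
c=snap('wrist','w17')
s=get_state(); print(s['position'],s['orientation'].round(3).tolist(),s['qpos'].round(1),s['grip_width'])
```

```text
[ 0.43640544 -0.0061208   0.16111821] [[-0.928, -0.373, 0.002], [-0.373, 0.928, -0.0], [-0.001, -0.001, -1.0]] [  -1.     8.5  119.8   -0.    51.6 -112.9] 0.045116563982197
```

View pics/w17.png

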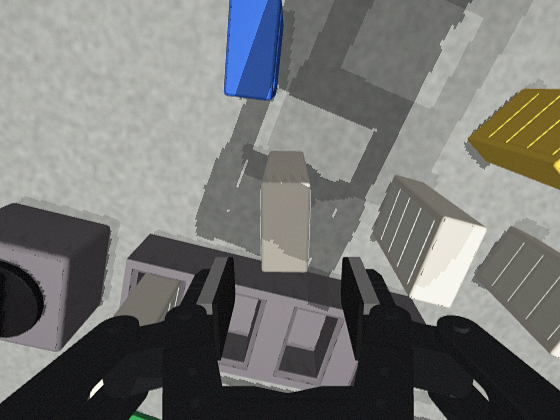

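Call:
carry_out(plan=[0, 0, -30, 0, 0.53, 0, 0, -35, 0, 0.53, 0, 0, -17, 0, 0.53, 0, 0, -9, 0, 0.53, 0, 0, 0, 0, 0.53, 0, 0, 0, 0, 0.25, 0, 0, 0, 0, 0, 0, 0, 0, 0, 0, 0, 0, 0, 0, 0, 0, 0, 0, 0, 0])

```text
time_s: 27.4
position: [0.436, -0.0061, 0.0704]
orientation: [[-0.928, -0.373, 0.002], [-0.373, 0.928, -0.0], [-0.001, -0.001, -1.0]]
wrist_force: [-1.3, -0.7, 6.7]
grip_width: 0.0274
```

Call:
carry_out(plan=[0, 0, 15, 0, 0, 0, 0, 40, 0, 0, 0, 0, 45, 0, 0, 25, 0, 0, -0.09, 0, 35, 0, 0, -0.09, 0, 35, 0, 0, -0.084, 0, 24, 0, 0, 0, 0, 0, 0, 0, 0, 0, 0, 0, 0, 0, 0])

```text
time_s: 28.3
position: [0.5537, -0.006, 0.1692]
orientation: [[-0.993, -0.118, -0.002], [-0.118, 0.993, 0.0], [0.002, 0.0, -1.0]]
wrist_force: [-0.3, -0.3, -0.5]
grip_width: 0.0273
```

Run:
```python
from h import *
c=snap('wrist','w18')
s=get_state(); print(s['position'],s['orientation'].round(3).tolist(),s['qpos'].round(1),s['grip_width'])
crop('w18',130,430,120,270,2,'z18')
```

```text
[ 0.55309928 -0.00598696  0.16921412] [[-0.993, -0.118, -0.002], [-0.118, 0.993, 0.0], [0.002, 0.0, -1.0]] [ -0.8  17.9 105.7   0.   56.4 -97.6] 0.027542646444752954
```

View pics/z18.png

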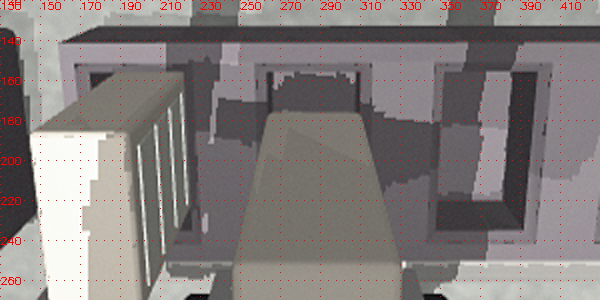

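Call:
carry_out(plan=[1.7, -0.1, -20, 0, 0, 0, 0, -15, 0, 0, 0, 0, -8, 0, 0, 0, 0, -8, 0, 0, 0, 0, -8, 0, 0, 0, 0, -8, 0, 0, 0, 0, 0, 0, 0])

```text
time_s: 29.05
position: [0.5553, -0.0061, 0.1018]
orientation: [[-0.993, -0.118, -0.002], [-0.118, 0.993, 0.0], [0.001, 0.0, -1.0]]
wrist_force: [-0.0, 0.1, -1.0]
grip_width: 0.0275
```

Call:
carry_out(plan=[0, 0, -6, 0, 0, 0, 0, -6, 0, 0, 0, 0, -4, 0, 0, 0, 0, -2, 0, 0, 0, 0, -1.5, 0, 0, 0, 0, -1, 0, 0, 0, 0, 0, 0, 0])

```text
time_s: 29.75
position: [0.5561, -0.0062, 0.0825]
orientation: [[-0.993, -0.118, 0.0], [-0.118, 0.993, -0.0], [-0.0, -0.0, -1.0]]
wrist_force: [0.2, 0.1, 1.4]
grip_width: 0.0274
```

Call:
carry_out(plan=[0, 0, -1, 0, 0, 0, 0, -0.5, 0, 0, 0, 0, 0, 0, 0])

```text
time_s: 30.05
position: [0.5563, -0.0062, 0.0824]
orientation: [[-0.993, -0.118, 0.001], [-0.118, 0.993, -0.0], [-0.001, -0.0, -1.0]]
wrist_force: [-6.5, -0.2, 17.5]
grip_width: 0.0276
```

Call:
carry_out(plan=[0, 0, 0, 0, 0.3, 0, 0, 0, 0, 0.42, 0, 0, 0, 0, 0.42, 0, 0, 20, 0, 0.42, 0, 0, 35, 0, 0.42, 0, 0, 35, 0, 0.53, -30, 22, 0, 0, 0.53, -35, 25, 0, 0, 0.53, -35, 25, -5, -0.011, 0.53, -35, 25.5, -5, 0, 0.53, 0, 0, 0, 0, 0.53, 0, 0, 0, 0, 0.53])

```text
time_s: 31.25
position: [0.4209, 0.0919, 0.1609]
orientation: [[-0.994, -0.109, 0.001], [-0.109, 0.994, 0.0], [-0.001, -0.0, -1.0]]
wrist_force: [0.1, -1.1, -0.4]
grip_width: 0.0454
```

Run:
```python
from h import *
c=snap('wrist','w19')
s=get_state(); print(s['position'],s['orientation'].round(3).tolist(),s['qpos'].round(1),s['grip_width'])
```

```text
[0.42183846 0.09153325 0.16104394] [[-0.994, -0.108, 0.001], [-0.108, 0.994, 0.0], [-0.001, -0.0, -1.0]] [ 12.1   8.1 120.3  -0.   51.6 -84.1] 0.0453550254500903
```

View pics/w19.png

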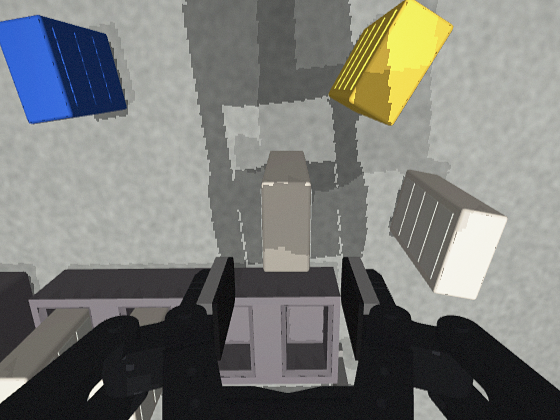

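Call:
carry_out(plan=[0, 0, -30, 0, 0.53, 0, 0, -35, 0, 0.53, 0, 0, -17, 0, 0.53, 0, 0, -9, 0, 0.53, 0, 0, 0, 0, 0.53, 0, 0, 0, 0, 0.25, 0, 0, 0, 0, 0, 0, 0, 0, 0, 0, 0, 0, 0, 0, 0, 0, 0, 0, 0, 0])

```text
time_s: 32.3
position: [0.4217, 0.0914, 0.0704]
orientation: [[-0.994, -0.107, 0.002], [-0.107, 0.994, 0.0], [-0.002, 0.0, -1.0]]
wrist_force: [-0.2, -1.1, 7.1]
grip_width: 0.0276
```

Call:
carry_out(plan=[0, 0, 15, 0, 0, 0, 0, 40, 0, 0, 0, 0, 45, 0, 0, 25, -8, 0, 0.011, 0, 35, -10, 0, 0, 0, 35, -9, 0, 0, 0, 29.5, -6.5, 0, 0, 0, 0, 0, 0, 0, 0, 0, 0, 0, 0, 0])

```text
time_s: 33.2
position: [0.545, 0.0577, 0.1692]
orientation: [[-0.993, -0.117, -0.001], [-0.117, 0.993, -0.0], [0.001, 0.0, -1.0]]
wrist_force: [-0.7, 0.0, -1.5]
grip_width: 0.0273
```

Run:
```python
from h import *
c=snap('wrist','w20')
s=get_state(); print(s['position'],s['orientation'].round(3).tolist(),s['qpos'].round(1),s['grip_width'])
crop('w20',130,430,120,270,2,'z20')
```

```text
[0.54430073 0.05788764 0.16919878] [[-0.993, -0.118, -0.002], [-0.118, 0.993, -0.0], [0.002, 0.0, -1.0]] [  5.9  17.4 106.4   0.   56.2 -90.9] 0.027396221909992875
```

View pics/z20.png

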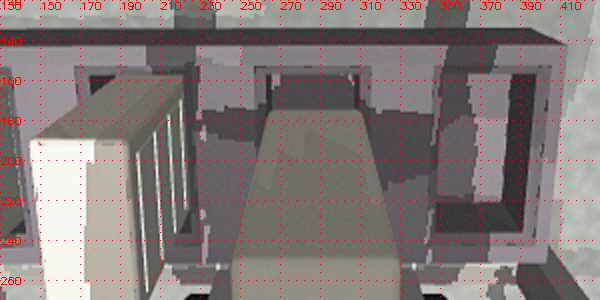

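Call:
carry_out(plan=[3, -0.2, -20, 0, 0, 0, 0, -15, 0, 0, 0, 0, -8, 0, 0, 0, 0, -8, 0, 0, 0, 0, -8, 0, 0, 0, 0, -8, 0, 0, 0, 0, 0, 0, 0])

```text
time_s: 33.95
position: [0.5478, 0.0577, 0.1018]
orientation: [[-0.993, -0.118, -0.002], [-0.118, 0.993, -0.0], [0.002, 0.0, -1.0]]
wrist_force: [-0.6, -0.3, -1.6]
grip_width: 0.0279
```

Call:
carry_out(plan=[0, 0, -6, 0, 0, 0, 0, -6, 0, 0, 0, 0, -4, 0, 0, 0, 0, -2, 0, 0, 0, 0, -1.5, 0, 0, 0, 0, -1.5, 0, 0, 0, 0, -1, 0, 0, 0, 0, 0, 0, 0])

```text
time_s: 34.75
position: [0.5487, 0.0576, 0.0825]
orientation: [[-0.993, -0.118, 0.0], [-0.118, 0.993, -0.0], [-0.0, -0.0, -1.0]]
wrist_force: [-6.4, -1.4, 18.6]
grip_width: 0.0278
```

Call:
carry_out(plan=[0, 0, 0, 0, 0.3, 0, 0, 0, 0, 0.42, 0, 0, 0, 0, 0.42, 0, 0, 20, 0, 0.42, 0, 0, 35, 0, 0.42, 0, 0, 35, 0, 0.53, -30, 35, 0, -0.06, 0.53, -30, 35, 0, -0.06, 0.53, -30, 35, -5, -0.071, 0.53, -32, 37, -5, 0, 0.53, 0, 0, 0, 0, 0.53, 0, 0, 0, 0, 0.53])

```text
time_s: 35.95
position: [0.4261, 0.2005, 0.1608]
orientation: [[-0.998, 0.07, 0.0], [0.07, 0.998, -0.0], [-0.0, -0.0, -1.0]]
wrist_force: [1.5, -0.0, 0.5]
grip_width: 0.0454
```

Run:
```python
from h import *
c=snap('wrist','w21')
s=get_state(); print(s['position'],s['orientation'].round(3).tolist(),s['qpos'].round(1),s['grip_width'])
```

```text
[0.42694584 0.19986651 0.1609058 ] [[-0.997, 0.071, 0.001], [0.071, 0.997, 0.0], [-0.001, 0.0, -1.0]] [ 24.9  11.6 115.8  -0.   52.5 -61. ] 0.04507639514226468
```

View pics/w21.png

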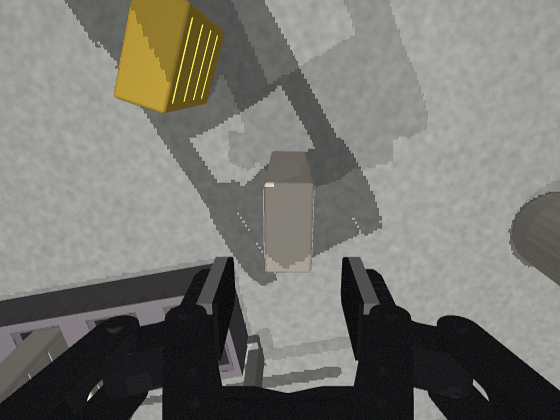

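Call:
carry_out(plan=[0, 0, -30, 0, 0.53, 0, 0, -35, 0, 0.53, 0, 0, -17, 0, 0.53, 0, 0, -9, 0, 0.53, 0, 0, 0, 0, 0.53, 0, 0, 0, 0, 0.25, 0, 0, 0, 0, 0, 0, 0, 0, 0, 0, 0, 0, 0, 0, 0, 0, 0, 0, 0, 0])

```text
time_s: 37.0
position: [0.4272, 0.1999, 0.0705]
orientation: [[-0.997, 0.072, 0.002], [0.072, 0.997, 0.001], [-0.002, 0.001, -1.0]]
wrist_force: [1.0, -1.3, 7.0]
grip_width: 0.0277
```

Call:
carry_out(plan=[0, 0, 15, 0, 0, 0, 0, 40, 0, 0, 0, 0, 45, 0, 0, 25, -18, 0, 0.06, 0, 30, -22, 0, 0.06, 0, 30, -20, 0, 0.071, 0, 27.5, -18.5, 0, 0, 0, 0, 0, 0, 0, 0, 0, 0, 0, 0, 0])

```text
time_s: 37.9
position: [0.5386, 0.1208, 0.1693]
orientation: [[-0.993, -0.117, -0.001], [-0.117, 0.993, -0.0], [0.001, 0.0, -1.0]]
wrist_force: [-0.3, 0.8, -1.6]
grip_width: 0.0276
```

Run:
```python
from h import *
c=snap('wrist','w22')
s=get_state(); print(s['position'],s['orientation'].round(3).tolist(),s['qpos'].round(1),s['grip_width'])
crop('w22',130,430,120,270,2,'z22')
```

```text
[0.53800759 0.12121855 0.16926566] [[-0.993, -0.117, -0.002], [-0.117, 0.993, -0.0], [0.002, 0.0, -1.0]] [ 12.5  17.8 106.    0.   56.4 -84.2] 0.027490117387404187
```

View pics/z22.png

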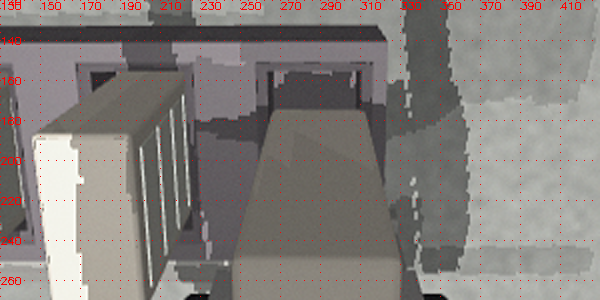

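Call:
carry_out(plan=[2.2, -0.5, -20, 0, 0, 0, 0, -15, 0, 0, 0, 0, -8, 0, 0, 0, 0, -8, 0, 0, 0, 0, -8, 0, 0, 0, 0, -8, 0, 0, 0, 0, 0, 0, 0])

```text
time_s: 38.65
position: [0.5406, 0.1206, 0.1018]
orientation: [[-0.993, -0.118, -0.001], [-0.118, 0.993, -0.0], [0.001, -0.0, -1.0]]
wrist_force: [0.7, -0.2, -2.5]
grip_width: 0.0277
```

Call:
carry_out(plan=[0, 0, -6, 0, 0, 0, 0, -6, 0, 0, 0, 0, -4, 0, 0, 0, 0, -2, 0, 0, 0, 0, -1.5, 0, 0, 0, 0, -1.5, 0, 0, 0, 0, -1, 0, 0, 0, 0, 0, 0, 0])

```text
time_s: 39.45
position: [0.5415, 0.1208, 0.0825]
orientation: [[-0.993, -0.118, 0.001], [-0.118, 0.993, 0.0], [-0.001, 0.0, -1.0]]
wrist_force: [-5.5, -0.3, 18.3]
grip_width: 0.0275
```

Call:
carry_out(plan=[0, 0, 0, 0, 0.3, 0, 0, 0, 0, 0.42, 0, 0, 0, 0, 0.42, 0, 0, 20, 0, 0.42, 0, 0, 35, 0, 0.42, 0, 0, 45, 0, 0.42, 0, 0, 45, 0, 0.42, -10, -30, 45, 0, 0.42, -20, -40, 30, 0, 0.42, -20, -40, 0, 0, 0.42, 0, 0, 0, 0, 0.42, 0, 0, 0, 0, 0.42])

```text
time_s: 40.65
position: [0.4934, 0.0156, 0.2947]
orientation: [[-0.993, -0.116, 0.001], [-0.116, 0.993, 0.0], [-0.001, 0.0, -1.0]]
wrist_force: [0.4, -0.1, 0.5]
grip_width: 0.0361
```

Run:
```python
from h import *
c=snap('wrist','w23'); snap('top','t23'); cc=snap('scene','s23')
s=get_state(); print(s['position'],s['qpos'].round(1))
a=load('s23')['color'][120:270,130:380]; cv2.imwrite('pics/s23c.png',cv2.resize(a,(800,480),interpolation=3)[:,:,::-1])
```

```text
[0.49388294 0.01691817 0.29406838] [  1.8   5.  104.9   0.   70.1 -95. ]
```

View pics/w23.png

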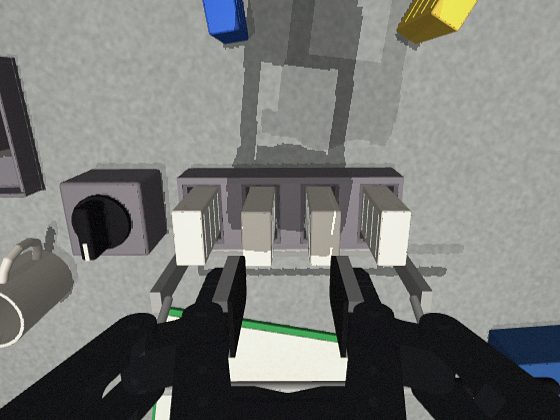

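View pics/s23c.png

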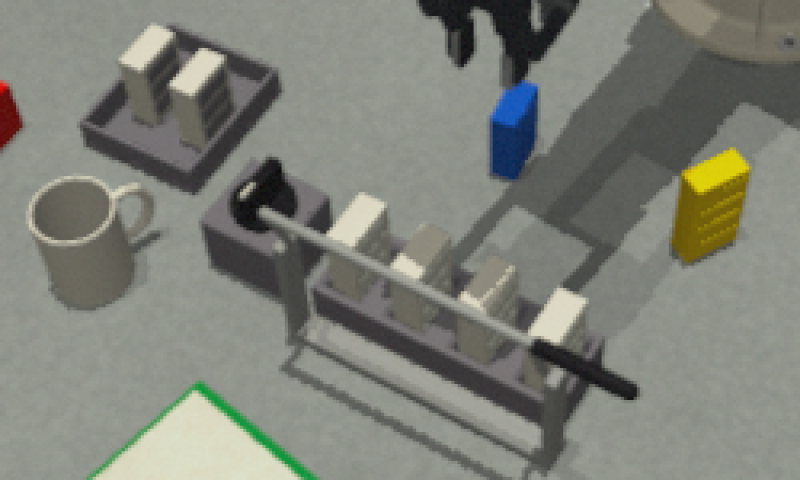

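View pics/t23.png

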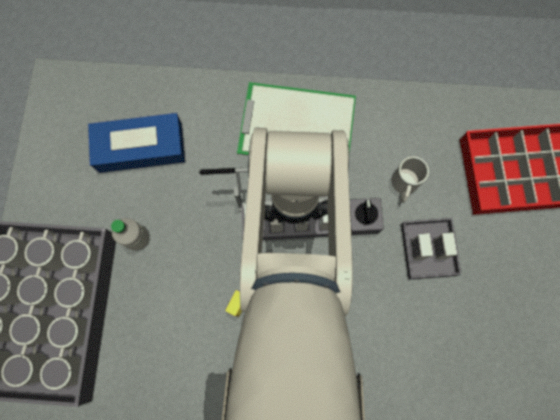

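Run:
```python
from h import *
crop('w23',160,425,175,275,3,'z23')
```

```text
(no output)
```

View pics/z23.png

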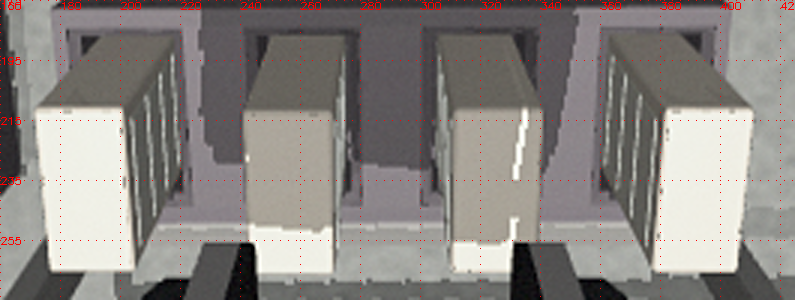

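Call:
carry_out(plan=[11, 16, 10, -0.142, 0.5, 11, 16, 10, -0.142, 0.5, 11, 16, 10, -0.142, 0.5, 11, 16, 0, -0.142, 0.5, 11, 16, 0, -0.142, 0.5, 11, 16, 0, -0.142, 0.5, 11, 16, 0, -0.142, 0.5, 11, 16, 0, -0.142, 0.5, 12, 16, 0, -0.142, 0.5, 12, 16, 0, -0.142, 0.5, 12, 17, 0, -0.142, 0.5, 0, 0, 0, 0, 0.5])

```text
time_s: 42.0
position: [0.6185, 0.1963, 0.3231]
orientation: [[-0.125, 0.992, -0.001], [0.992, 0.125, 0.0], [0.001, -0.001, -1.0]]
wrist_force: [0.3, -0.2, 0.1]
grip_width: 0.0427
```

Run:
```python
from h import *
c=snap('wrist','w24')
s=get_state(); print(s['position'],s['orientation'].round(3).tolist(),s['qpos'].round(1))
```

```text
[0.61773166 0.19517828 0.3231429 ] [[-0.13, 0.991, -0.002], [0.991, 0.13, -0.0], [-0.0, -0.002, -1.0]] [17.4 18.4 84.5  0.  77.2  9.9]
```

View pics/w24.png

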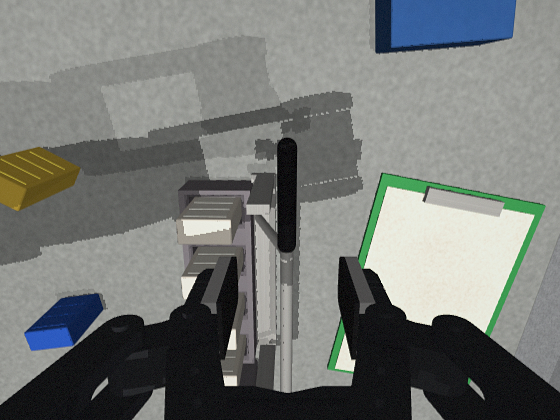

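Call:
carry_out(plan=[0, -1, -30, -0.01, 0.5, 0, 0, -40, 0, 0.5, 0, 0, -40, 0, 0.5, 0, 0, -14, 0, 0.5, 0, 0, 0, 0, 0.5, 0, 0, 0, 0, 0.25, 0, 0, 0, 0, 0, 0, 0, 0, 0, 0, 0, 0, 0, 0, 0, 0, 0, 0, 0, 0], grip_force=40)

```text
time_s: 43.05
position: [0.6182, 0.1926, 0.2029]
orientation: [[-0.117, 0.993, 0.002], [0.993, 0.117, 0.001], [0.001, 0.003, -1.0]]
wrist_force: [-3.6, -1.1, 6.8]
grip_width: 0.0118
```

Call:
carry_out(plan=[-6.4, -0.7, 1.9, 0, 0, -6.5, -0.8, 1.4, 0, 0, -6.6, -0.8, 0.9, 0, 0, -6.7, -0.8, 0.3, 0, 0, -6.7, -0.8, -0.2, 0, 0, -6.6, -0.8, -0.7, 0, 0, -6.6, -0.7, -1.2, 0, 0, -6.4, -0.8, -1.8, 0, 0, -6.3, -0.8, -2.2, 0, 0, -6.1, -0.7, -2.8, 0, 0, -5.9, -0.7, -3.2, 0, 0, -5.5, -0.7, -3.7, 0, 0])

```text
time_s: 44.25
position: [0.5415, 0.1833, 0.1897]
orientation: [[-0.117, 0.993, 0.002], [0.993, 0.117, 0.001], [0.0, 0.002, -1.0]]
wrist_force: [6.8, -0.4, -1.8]
grip_width: 0.0124
```

Call:
carry_out(plan=[-5.3, -0.6, -4.2, 0, 0, -4.9, -0.6, -4.5, 0, 0, -4.6, -0.5, -4.9, 0, 0, -4.1, -0.5, -5.3, 0, 0, -3.7, -0.4, -5.6, 0, 0, -3.3, -0.4, -5.8, 0, 0, -2.8, -0.3, -6.1, 0, 0, -2.3, -0.3, -6.3, 0, 0, -1.8, -0.2, -6.5, 0, 0, -1.3, -0.2, -6.6, 0, 0])

```text
time_s: 45.25
position: [0.5075, 0.1793, 0.1329]
orientation: [[-0.117, 0.993, 0.001], [0.993, 0.117, 0.0], [0.0, 0.001, -1.0]]
wrist_force: [5.7, -0.3, 5.7]
grip_width: 0.0116
```

Run:
```python
from h import *
cc=snap('scene','s25')
a=load('s25')['color'][120:270,200:400]; cv2.imwrite('pics/s25c.png',cv2.resize(a,(800,600),interpolation=3)[:,:,::-1])
s=get_state(); print(s['position'],s['wrist_force'])
```

```text
[0.50715172 0.179197   0.13206353] [7.81886774 2.10320984 0.2779906 ]
```

View pics/s25c.png

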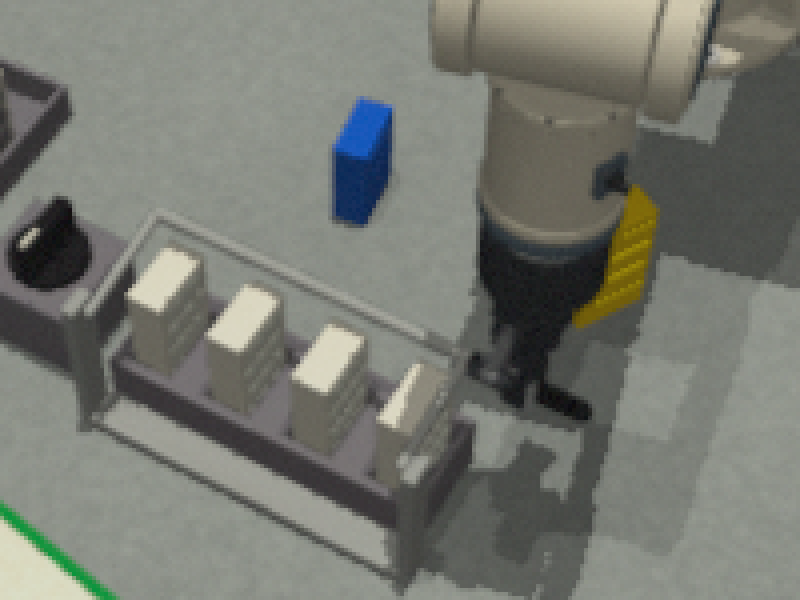

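Call:
carry_out(plan=[-0.8, 0, -5, 0, 0, -0.3, 0, -4, 0, 0, 0, 0, -2, 0, 0, 0, 0, 0, 0, 0])

```text
time_s: 45.7
position: [0.5065, 0.1792, 0.1219]
orientation: [[-0.117, 0.993, 0.001], [0.993, 0.117, 0.0], [0.0, 0.001, -1.0]]
wrist_force: [6.7, 1.9, 1.3]
grip_width: 0.0121
```

Call:
carry_out(plan=[0, 0, -3, 0, 0, 0, 0, -1.5, 0, 0, 0, 0, 0, 0, 0])

```text
time_s: 46.0
position: [0.5065, 0.1792, 0.1195]
orientation: [[-0.117, 0.993, 0.001], [0.993, 0.117, 0.0], [0.0, 0.001, -1.0]]
wrist_force: [-2.3, -1.5, 24.8]
grip_width: 0.0122
```

Call:
carry_out(plan=[0, 0, 1, 0, 0.2, 0, 0, 0, 0, 0.5, 0, 0, 0, 0, 0.5, 0, 0, 20, 0, 0.5, 0, 0, 40, 0, 0.5, 0, 0, 45, 0, 0.5, 0, 0, 40, 0, 0.5, 0, 0, 0, 0, 0.5, 0, 0, 0, 0, 0.5])

```text
time_s: 46.9
position: [0.5058, 0.1791, 0.2639]
orientation: [[-0.117, 0.993, 0.0], [0.993, 0.117, 0.0], [0.0, 0.0, -1.0]]
wrist_force: [0.6, 0.4, -0.5]
grip_width: 0.0427
```

Run:
```python
from h import *
c=snap('wrist','w26'); cc=snap('scene','s26')
s=get_state(); print(s['position'],s['wrist_force'])
a=load('s26')['color'][120:270,200:400]; cv2.imwrite('pics/s26c.png',cv2.resize(a,(800,600),interpolation=3)[:,:,::-1])
for z in (.118,.128,.138): print(z,proj(c,[.5076,.184,z]))
# compare bar at open end in scene0 vs now
d=np.abs(load('scene0')['color'].astype(int)-cc['color']).max(2); 
cv2.imwrite('pics/d26.png',cv2.resize((np.clip(d*3,0,255)).astype(np.uint8)[120:270,200:400],(800,600)))
```

```text
[0.50488511 0.17877799 0.26214597] [ 0.73554002 -0.0714907  -0.78533561]
0.118 [291.84528375 180.19234885]
0.128 [291.9906419  183.37048342]
0.138 [292.14601533 186.767594  ]
```

View pics/s26c.png

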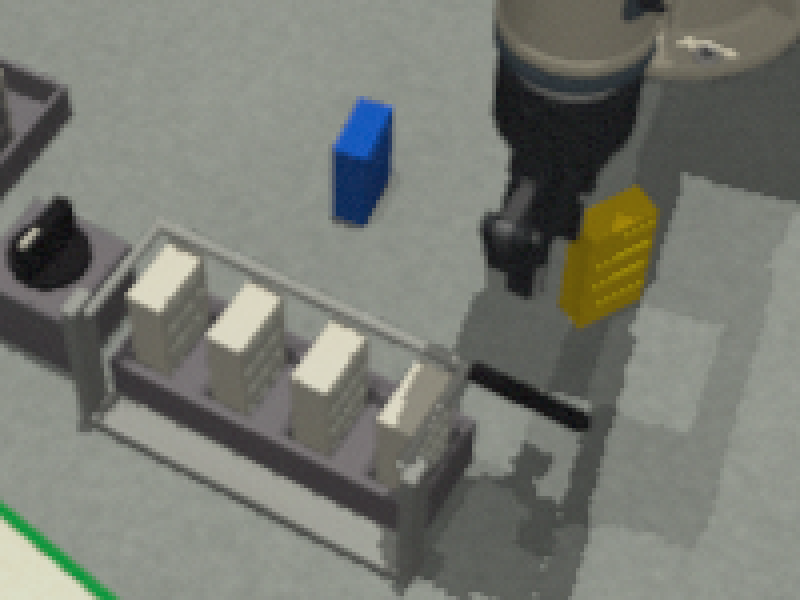

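View pics/d26.png

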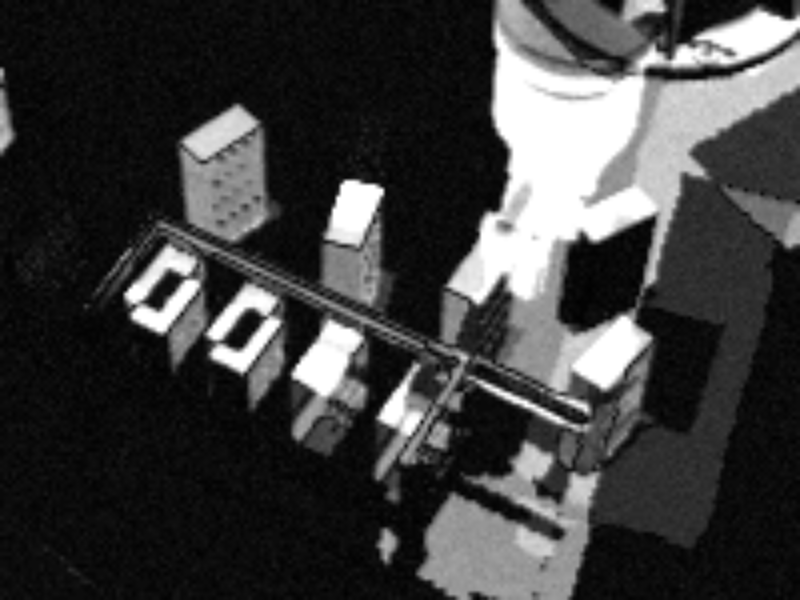

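View pics/w26.png

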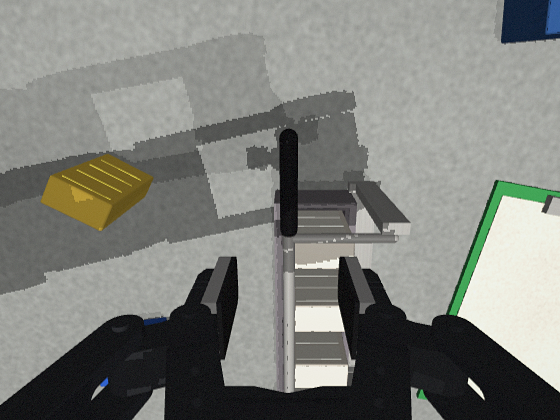

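Run:
```python
from h import *
for f in('scene0','s26'):
    c=load(f); x0,x1,y0,y1=310,352,205,232
    m=(c['color'][y0:y1,x0:x1].max(2)<55).astype(np.uint8)
    n,l,st,ce=cv2.connectedComponentsWithStats(m); i=1+st[1:,4].argmax(); ys,xs=np.where(l==i)
    print(f,cv2.minAreaRect(np.c_[xs+x0,ys+y0].astype(np.float32)),st[i],ce[i]+[x0,y0])
    w=load('w3' if f=='scene0' else 'w26'); 
    tip=(283.5,146) if f=='scene0' else (288.5,130); inn=(284,253) if f=='scene0' else (288.5,236)
    mid=proj(w,(onz(w,*tip,.13)+onz(w,*inn,.13))/2)
    print(tri([(w,*mid),(c,*(ce[i]+[x0,y0]))]))
```

```text
scene0 ((332.2030944824219, 217.5753936767578), (32.241493225097656, 4.942126274108887), 25.559965133666992) [  7   4  31  17 143] [332.15384615 217.6013986 ]
(array([0.50570571, 0.18200872, 0.13279643]), [np.float64(0.0004447828563003451), np.float64(0.00044478285630037085)])
s26 ((332.2000427246094, 219.1000213623047), (32.64659118652344, 4.472135543823242), 26.56505012512207) [  7   6  31  17 150] [331.94       218.93333333]
(array([0.50517123, 0.18180229, 0.12565817]), [np.float64(0.0003028601124759303), np.float64(0.0003028601124760006)])
```

Call:
carry_out(plan=[4, -30, 0, 0.142, 0.5, 4, -30, 0, 0.142, 0.5, 4, -30, 0, 0.142, 0.5, 4, -30, 0, 0.142, 0.5, 4, -30, 0, 0.142, 0.5, 4, -30, 0, 0.142, 0.5, 4, -30, 0, 0.142, 0.5, 4, -30, 0, 0.142, 0.5, 4, -30, 0, 0.142, 0.5, 4, -30, 0, 0.142, 0.5, 5, -30, 0, 0.142, 0.5, 0, 0, 0, 0, 0.5])

```text
time_s: 48.2
position: [0.5505, -0.1535, 0.2617]
orientation: [[-0.994, -0.111, -0.003], [-0.111, 0.994, -0.0], [0.003, 0.0, -1.0]]
wrist_force: [0.2, 0.3, 0.5]
grip_width: 0.0429
```

Run:
```python
from h import *
c=snap('wrist','w27')
s=get_state(); print(s['position'],s['orientation'].round(3).tolist(),s['qpos'].round(1))
print(proj(c,[.574,-.1704,.1]),proj(load('w23'),[.574,-.1704,.1]))
```

```text
[ 0.55012753 -0.15189267  0.26174525] [[-0.994, -0.105, -0.003], [-0.105, 0.994, 0.001], [0.003, 0.001, -1.0]] [ -15.6   13.9   98.3   -0.    68.  -111.6]
[265.02654641 207.08244568] [ 88.38197101 231.63351828]
```

View pics/w27.png

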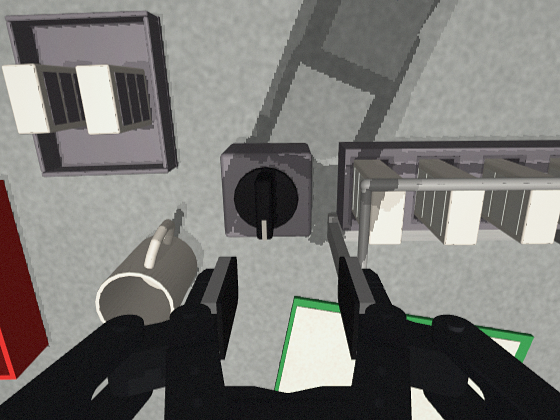

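Run:
```python
from h import *
crop('w27',210,320,135,250,5,'z27'); crop('w23',55,175,165,275,5,'z23k')
```

```text
(no output)
```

View pics/z27.png

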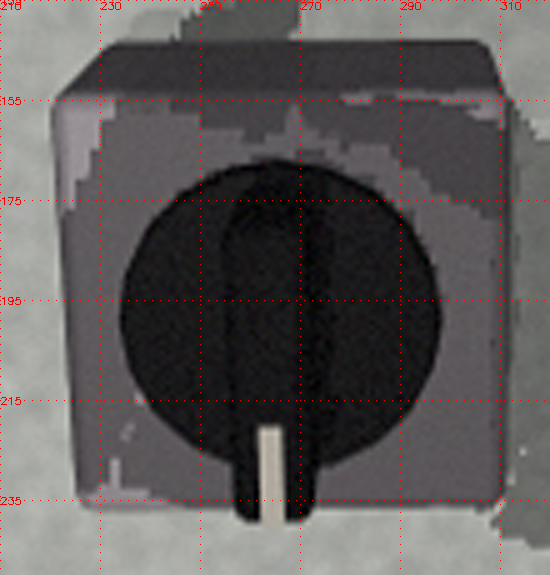

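View pics/z23k.png

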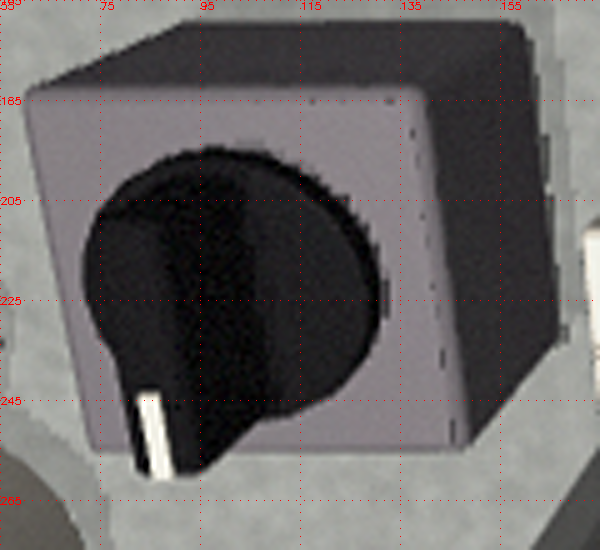

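Run:
```python
from h import *
a,b=load('w27'),load('w23')
for n,p,q in(('mark end',(264.5,238.5),(88,260.5)),('mark start',(263.5,220.5),(84.5,244))):
    print(n,tri([(a,*p),(b,*q)]))
print('disc ctr',onz(a,266,198.5,.074),onz(b,101.5,221.5,.074))
```

```text
mark end (array([ 0.60024427, -0.16786246,  0.10817857]), [np.float64(0.0005692335401680067), np.float64(0.0005692335401680358)])
mark start (array([ 0.58337883, -0.17033319,  0.10828437]), [np.float64(8.952954677260777e-05), np.float64(8.952954677249457e-05)])
disc ctr [ 0.57421786 -0.17097288  0.074     ] [ 0.57318836 -0.17000235  0.074     ]
```

Call:
carry_out(plan=[12, -9, -30, 0.012, 0.5, 12, -9.5, -40, 0, 0.5, 0, 0, -40, 0, 0.5, 0, 0, -20, 0, 0.5, 0, 0, 0, 0, 0.5, 0, 0, 0, 0, 0.5])

```text
time_s: 48.85
position: [0.5747, -0.1684, 0.1336]
orientation: [[-0.993, -0.119, -0.002], [-0.119, 0.993, 0.001], [0.001, 0.001, -1.0]]
wrist_force: [0.6, -0.1, 0.2]
grip_width: 0.0429
```

Run:
```python
from h import *
c=snap('wrist','w28')
s=get_state(); print(s['position'],s['orientation'].round(3).tolist(),s['qpos'].round(1))
```

```text
[ 0.57548198 -0.16881297  0.13461844] [[-0.993, -0.119, 0.001], [-0.119, 0.993, -0.0], [-0.001, -0.0, -1.0]] [ -16.5   24.1  101.5    0.    54.4 -113.4]
```

View pics/w28.png

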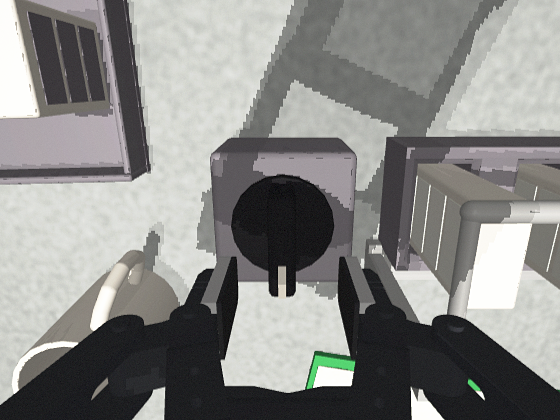

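Call:
carry_out(plan=[-1, -1.5, -20, 0, 0.5, 0, 0, -22, 0, 0.5, 0, 0, -12, 0, 0.5, 0, 0, 0, 0, 0.5, 0, 0, 0, 0, 0.25, 0, 0, 0, 0, 0, 0, 0, 0, 0, 0, 0, 0, 0, 0, 0, 0, 0, 0, 0, 0], grip_force=60)

```text
time_s: 49.8
position: [0.575, -0.1714, 0.0814]
orientation: [[-0.993, -0.12, 0.002], [-0.12, 0.993, -0.001], [-0.002, -0.001, -1.0]]
wrist_force: [-1.0, -2.5, 6.5]
grip_width: 0.0128
```

Call:
carry_out(plan=[0, 0, 0, -0.1, 0, 0, 0, 0, -0.1, 0, 0, 0, 0, -0.12, 0, 0, 0, 0, -0.12, 0, 0, 0, 0, -0.12, 0, 0, 0, 0, -0.12, 0, 0, 0, 0, -0.12, 0, 0, 0, 0, -0.12, 0, 0, 0, 0, -0.12, 0, 0, 0, 0, -0.12, 0, 0, 0, 0, -0.12, 0, 0, 0, 0, -0.1, 0])

```text
time_s: 51.0
position: [0.5757, -0.1705, 0.0814]
orientation: [[-0.301, 0.954, 0.003], [0.954, 0.301, 0.0], [-0.001, 0.003, -1.0]]
wrist_force: [1.6, 3.8, 5.9]
grip_width: 0.0131
```

Run:
```python
from h import *
s=get_state(); o=s['orientation']; print(s['position'],np.degrees(np.arctan2(o[1,0],o[0,0])),s['wrist_force'],s['moment'],s['grip_width'])
```

```text
[ 0.57565252 -0.17049655  0.08137669] 107.51162700909761 [1.62433456 3.77367314 5.92321396] [ 0.41382855 -0.18250563 -0.09103885] 0.013107811718831698
```

Call:
carry_out(plan=[0, 0, 0, -0.03, 0, 0, 0, 0, 0, 0, 0, 0, 0, 0, 0.25, 0, 0, 0, 0, 0.5, 0, 0, 0, 0, 0.5, 0, 0, 20, 0, 0.5, 0, 0, 40, 0, 0.5, 0, 0, 45, 0, 0.5, 0, 0, 45, 0, 0.5, -40, 0, 30, 0, 0.5, -45, 0, 0, 0, 0.5, 0, 0, 0, 0, 0.5])

```text
time_s: 52.2
position: [0.4843, -0.1705, 0.2603]
orientation: [[-0.276, 0.961, -0.002], [0.961, 0.276, 0.0], [0.001, -0.002, -1.0]]
wrist_force: [-0.9, 0.9, 0.3]
grip_width: 0.0428
```

Run:
```python
from h import *
c=snap('wrist','w29'); snap('scene','s29'); snap('top','t29')
s=get_state(); print(s['position'],s['wrist_force'],s['qpos'].round(1))
a=load('s29')['color'][120:270,130:380]; cv2.imwrite('pics/s29c.png',cv2.resize(a,(800,480),interpolation=3)[:,:,::-1])
```

```text
[ 0.48938019 -0.17108032  0.26006434] [1.15305036 0.08827233 0.19975348] [-19.4   9.  104.7   0.   66.2 -35.5]
```

View pics/s29c.png

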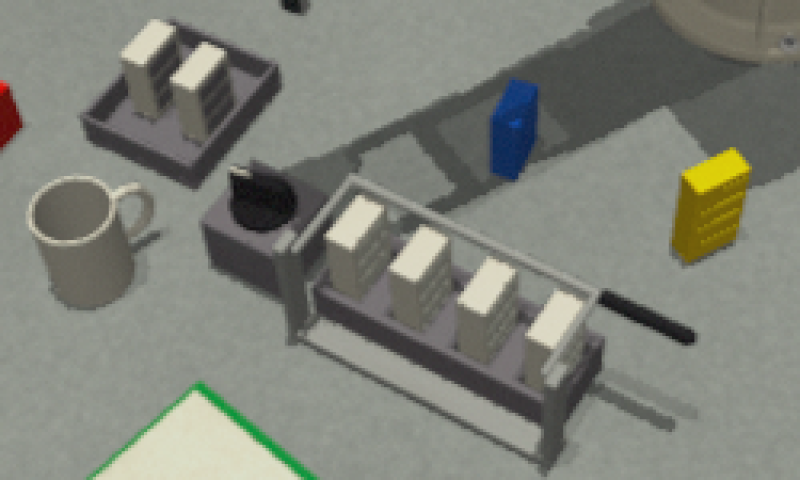

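View pics/w29.png

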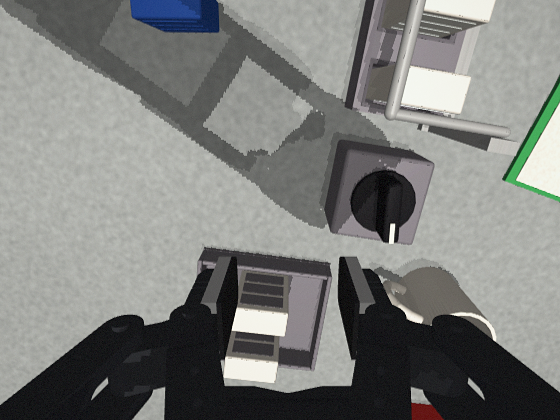

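View pics/t29.png

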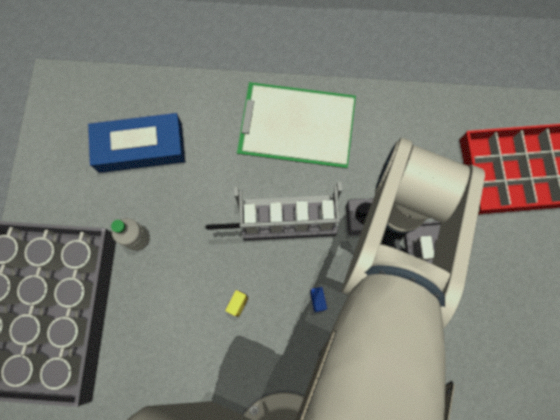

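Run:
```python
from h import *
c=load('w29'); crop('w29',330,440,140,250,5,'z29')
img=c['color'][150:250,340:430]; m=(img.min(2)>160)
ys,xs=np.where(m[65:98,45:62]); xs=xs+385;ys=ys+215; i=ys.argmin();j=ys.argmax()
p=onz(c,xs[ys==ys.min()].mean(),ys.min(),.108);q=onz(c,xs[ys==ys.max()].mean(),ys.max(),.108); d=q-p
print(len(xs),p,q,np.degrees(np.arctan2(d[1],d[0])), 'turn rad',np.radians(6.75-np.degrees(np.arctan2(d[1],d[0]))))
# tray + used
print([onz(c,*p,.035).round(3) for p in((201,249),(331,262),(315,370))])
# mug and spray between top0/t29
d=np.abs(load('top0')['color'].astype(int)-load('t29')['color']).max(2)
print('spray diff',(d[210:250,105:150]>40).sum()); d2=np.abs(load('scene0')['color'].astype(int)-load('s29')['color']).max(2); print('mug diff',(d2[165:220,135:180]>40).sum(),'spray',(d2[245:305,390:440]>40).sum())
```

```text
163 [ 0.57785698 -0.17969514  0.108     ] [ 0.58587085 -0.19944454  0.108     ] -67.91375549314944 turn rad 1.3031283652594603
[array([ 0.418, -0.285,  0.035]), array([ 0.558, -0.261,  0.035]), array([ 0.584, -0.403,  0.035])]
spray diff 0
mug diff 61 spray 0
```

View pics/z29.png

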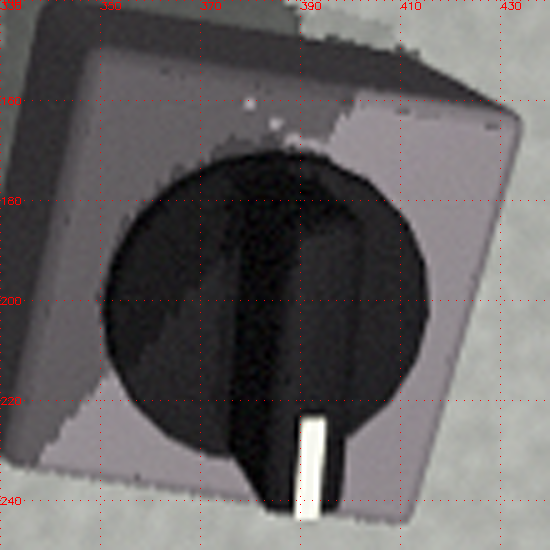

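Run:
```python
from h import *
c=load('w29')
p,q=onz(c,392.3,223.5,.108),onz(c,391,244,.108); d=q-p; a=np.degrees(np.arctan2(d[1],d[0])); print(a,np.radians(6.75-a))
a0=load('scene0')['color'][160:225,130:190];a1=load('s29')['color'][160:225,130:190]
d=np.abs(a0.astype(int)-a1).max(2); ys,xs=np.where(d>40); print(xs.min()+130,xs.max()+130,ys.min()+160,ys.max()+160)
cv2.imwrite('pics/mug.png',cv2.resize(np.hstack([a0,a1,np.repeat(np.clip(d*3,0,255).astype(np.uint8)[:,:,None],3,2)]),None,fx=4,fy=4)[:,:,::-1])
```

```text
-72.46640924905408 1.3825871630032824
155 189 160 180
```

View pics/mug.png

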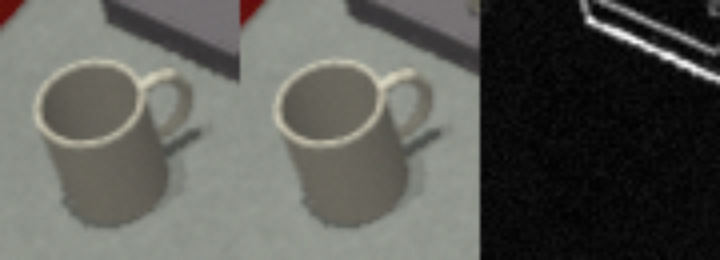

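Run:
```python
from h import *
c=snap('scene','s30'); a=c['color'][105:190,140:230]; cv2.imwrite('pics/s30c.png',cv2.resize(a,None,fx=6,fy=6,interpolation=3)[:,:,::-1])
```

```text
(no output)
```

View pics/s30c.png

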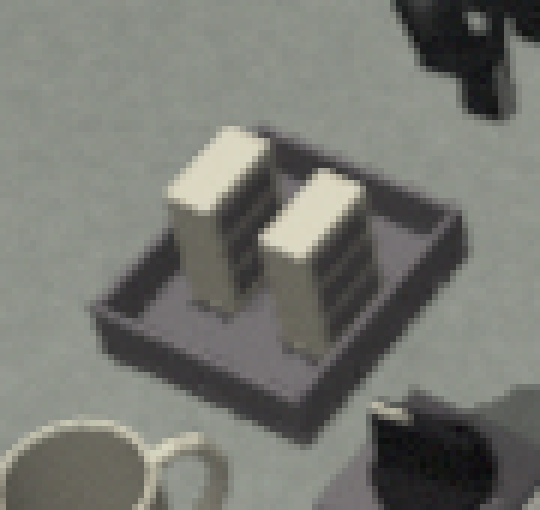

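Both used cassettes are standing inside the tray walls, and everything else is in place, so I'm handing in.

```bash
python3 -c "
from rig import finish_job; print(finish_job())"
```

```text
the job is handed in; nothing more can be done
None
```

I finished the job at about 52 s of the 210 s and handed it in; no verdict came back.

I swung the bail open and moved the two used cassettes from slots 0 and 1 to the return tray. Then I put the four full cassettes in slots 0 to 3, shut the bail and turned the knob to locked.

Last checks:
- **Full cassettes:** each reached its slot floor at the same tool height, 82.5 mm, with an upward contact force of 16–19 N. They look upright in the pictures.
- **Bail:** it met its stop when closing (about 25 N), and I measured its grip at about 126 mm against the 128 mm expected. It had started about 7 mm higher, so it was slightly open at the beginning.
- **Knob:** it turned about 1.38 rad, read from its white mark; the tool's own turn was 1.39 rad before a last small nudge. A first automatic reading of the mark gave 1.30 rad. Stray pixels had thrown it off, and it is still above the 1.2 rad limit.
- **Tray:** it had shifted by a few millimetres by the end, perhaps the announced knock. Both used cassettes still stand inside its walls.
- **Mug and bottle:** before-and-after pictures show no change. The blue and yellow look-alikes were left alone.

Two measurements disagreed with the text. The bail grip came out about 82 mm long against 73 mm, and the knob top about 108 mm high against the 100 mm I worked out from the sizes given. Neither affected the grasps.

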